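# Load the glaze test tiles into the kiln tile setter

## Robot

A 7-joint arm with a two-finger parallel gripper is mounted at the origin on the work surface. World frame = base frame: x ahead of the robot, y to its left, z up, the work surface at z = 0. Lengths are in m, angles in rad, forces in N, time in s.
With the tool pointing down it reaches from about 0.425 to 0.825 m from the base axis. Payload 3.6 kg.
Tool frame: the origin (TCP) lies midway between the tips of the shut fingers; the grasp point (between the pads) lies 19 mm behind it; z points along the fingers, y is the direction in which the jaws open and shut (so a half turn about z gives the same grasp; the last joint's range is limited). The gripper opens to 93 mm and grips with 3 to 60 N. Pads are 15 mm wide; open, the fingers measure 128 mm over their backs; the gripper's body (75 mm by 188 mm) begins 65 mm behind the grasp point.
Start: joints at [1.264, 0.615, -0.013, 1.423, 0.008, 1.103, -0.04], TCP at [0.18, -0.625, 0.219] pointing down, gripper open.
Joint ranges: [-3.12, 3.12], [-0.3, 2.06], [-1.34, 1.32], [0.26, 2.42], [-1.36, 4.5], [0.01, 1.98], [-2.84, 2.84]. Speed limits (rad/s): [2.79, 2.79, 3.14, 3.14, 3.14, 3.14, 3.14].

## Interface

Orientations are given as a rotation vector (axis times angle).
In Python, from rig import get_state, read_camera, sign_off gives the robot as it stands.
- The arm moves only by the tool servo_tool, never from a script. Its arguments are lists of equal length, an entry for each row: "travel": the shift along the tool's x, y, z in mm, a list of three; "twist": the turn, a rotation vector about the tool's x, y, z in degrees, a list of three; "claw": the opening, from 0 (shut) to 1 (fully open). A call has 1 to 8 rows; each row is the pose to reach, as a shift and turn from the pose commanded when the call began, along the tool's axes at that moment; what a row does not reach only later rows make up. A row lasts 1/8 s, in which the tool goes at most 62.5 mm and 10.7 degrees, less where a joint would pass 70% of its speed; a pose out of reach is approached as far as the arm can. A call with a gripper value outside its range is refused whole. The fingers move at their own pace and stop on an object; "force" is the grip in N (left out, the last holds). Time passes only in rows, so rows that repeat a pose let the fingers close. It gives the time, the measured TCP pose, the force and the opening at its end, in the units of the state.
- get_state(): the state, without advancing time (a new reading comes with each control period).
- read_camera(name): name is "scene" or "top"; returns a dict with "img" (420x560x3 uint8, red, green, blue), "vertical_fov" (degrees; the focal length in pixels is half the picture's height over the tangent of half this angle, whatever the lens; pixels are square), "cx", "cy" (the principal point, pixels), "origin" and "rotation" of the camera in the world. Camera axes: x right, y up, looking along -z (the intrinsics and any distortion apply to the point x, -y, -z); pixel columns grow to the right and rows downward; lengths in m; the calibration is good to about 2 mm. A picture is of the moment at which its call begins. There is no depth.
- sign_off(): hands the job in, once; it reports no verdict.
The state is a dict: "time": time; "joint_pos": joint angles; "qvel": joint speeds; "effort": joint torques, N m; "tcp_pos": TCP position; "eef_rot": TCP orientation; "force": force on the tool from outside, world axes, zero at the start; "ft_torque": the same for the moment, N m; "grip_width": finger opening in m.
Only numpy, scipy, OpenCV 4.12 (cv2) and the standard library are available. Lean on these libraries where they do the work, as an engineer would, in place of code of your own. Each camera call takes 0.05 s, during which the arm holds its last target. There are 200 camera calls.

## Task

Load the glaze test tiles that are on the bench into the cream tile setter in the order white, yellow, green, blue (skip any that are missing): lay each one flat and square in the open loading pocket, then slide it under the lips and along the slideway until it is snug against the end wall or the tile before it. When all are in, seat the wooden stop block fully home, flat and square in the loading pocket with its ears in the notches, grip up, and let go. Do not disturb the jar, the bowl or the brush.

Things in the scene. Friction and masses are not known exactly. Their poses are not given: they have to be found in the camera images.
- setter: Tile setter: cream tray with tan base plate, fixed to the bench, 92 (x, across) x 288 (y, along) x 28.5 mm (z up); origin under its centre, on the bench. On its 8 mm base plate, along y: bare apron -144 to -114, open-topped loading pocket -114 to -54, lipped slideway -54 to +134, end wall +134 to +144. Pocket and slideway are 58 mm wide between side walls 10 mm thick, 28.5 mm high above the bench.
- pocket (a point): Middle of the loading pocket, on the base plate's top (8 mm above the bench), at y = -84 mm of the setter; axes as the setter's. No lips here; open to the apron on the -y side. Each side wall has a notch 32 mm wide in y, centred here, open outwards and down to the base plate: finger room when laying a tile, later the seat of the stop block's ears.
- mouth (a point): Start of the slideway, mid-width, on the base plate, at y = -54 mm of the setter; axes as the setter's. From here to row_end two lips 5 mm thick reach inward from the wall tops, leaving a 44 mm slot open from above and 15.5 mm height beneath them. Tiles get in only by sliding flat from the pocket, their 46 mm side along y.
- row_end (a point): Foot of the closed end wall, mid-width, on the base plate, at y = +134 mm of the setter; axes as the setter's. The row of tiles builds up from here towards -y; the slideway is 188 mm long, room for four tiles.
- tile_white: Fired glaze test tile, white with a clay-coloured edge line, 54 (x) x 46 (y) x 12 mm (z), 70 g or so; origin at its very centre. Starts flat on the bench, or is absent. Either face may be up, and either way round is good.
- tile_yellow: Fired glaze test tile, amber yellow with a clay-coloured edge line, 54 (x) x 46 (y) x 12 mm (z), 70 g or so; origin at its very centre. Starts flat on the bench, or is absent. Either face may be up, and either way round is good.
- tile_green: Fired glaze test tile, dark green with a clay-coloured edge line, 54 (x) x 46 (y) x 12 mm (z), 70 g or so; origin at its very centre. Starts flat on the bench, or is absent. Either face may be up, and either way round is good.
- tile_blue: Fired glaze test tile, dark blue with a clay-coloured edge line, 54 (x) x 46 (y) x 12 mm (z), 70 g or so; origin at its very centre. Starts flat on the bench, or is absent. Either face may be up, and either way round is good.
- stop_block: Wooden stop block, always present: cross-shaped plate 14 mm thick, body 54.5 (x) x 56 (y) mm, with two ears 28.5 mm wide (y) making it 84 mm long in x; on its middle a paler grip ridge 20 (x) x 40 (y) mm, from 14 to 46 mm above the underside. Origin: centre of underside. About 100 g. Drops into the pocket from above, ears in the notches, either way round.
- glaze_jar: Bystander: closed white glaze jar, 66 mm across, 85 mm tall, origin at the centre of its underside.
- bisque_bowl: Bystander: terracotta bowl, 130 mm across, 50 mm tall, origin at the centre of its underside.
- glaze_brush: Bystander: flat brush lying on the bench, about 0.2 m long.
There are look-alikes about, which are no part of the job. What is meant by the tile_white is not red, and is the larger of those in its own colour.

How it is judged:
By the outcome, as a careful person would: the job done as asked, in the order asked, and still so for the second after the job is handed in, with the robot touching nothing.
Of tile_white, tile_yellow, tile_green, tile_blue only 3 to 4 are there at a start; the rules pass over those that are not, and their reading is None.
At some moment in a run one of tile_white, tile_yellow, tile_green, tile_blue, stop_block may be knocked a few centimetres aside while the robot is not near it.
Once in a run the grip may slacken for a moment while it holds something.
It also fails if it takes over 210 s, if anything falls off the work surface, if the arm or the gripper's body presses on something with over 40 N, if the wrist force passes 120 N, or if a joint passes its speed limit or range.

## Working session

There is one attempt and no reset: what is moved stays moved. The work goes in short steps, Python scripts to look and compute and a tool call to move; the robot and the scene stay as the last step left them, time stands still between calls to the robot, and variables do not carry over. Pictures are saved under pics/ and viewed, about 12 in all and at most 16, crops included, and the job is handed in when it is done.

Besides the shell and the picture viewer there is one more tool, called after ">>>" in YAML: its name, and indented under it one key for each argument. servo_tool: Moves the arm, as the interface text tells. Its arguments: {"type":"object","properties":{"travel":{"type":"array"},"twist":{"type":"array"},"claw":{"type":"array"},"force":{"type":"number"}},"required":["travel","twist","claw"]}

```bash
ls; mkdir -p pics
python3 - <<'E'
from rig import *
import cv2
s=get_state(); print({k:(s[k]) for k in s})
for n in("scene","top"):
    c=read_camera(n); cv2.imwrite(f"pics/{n}0.png",c["img"][:,:,::-1]); print({k:c[k] for k in c if k!="img"})
E
```

```text
pics
{'time': 0.0, 'joint_pos': array([ 1.26348275,  0.6159271 , -0.01263924,  1.42489192,  0.0081383 ,
        1.10337733, -0.04042642]), 'qvel': array([-4.43855134e-04,  1.67431394e-03, -6.00633011e-05, -2.02544996e-04,
        7.18851295e-04,  1.23273123e-03, -1.38944453e-03]), 'effort': array([-4.89844001e-05, -4.58939695e+01,  2.09523411e-01, -1.65747464e+01,
       -6.09095930e-02,  2.04857119e-02,  2.26560987e-04]), 'tcp_pos': array([ 0.17993182, -0.62378103,  0.21747831]), 'eef_rot': array([-3.10816563e+00, -4.39418675e-01,  6.49928975e-04]), 'force': array([-0.12919545,  0.35112892,  0.26643752]), 'ft_torque': array([-0.00390388, -0.03058502,  0.02853769]), 'grip_width': 0.0933306209143365}
{'vertical_fov': 45.478365577986274, 'cx': 281.70578301963025, 'cy': 212.31589546514877, 'origin': array([1.21721371, 0.01245343, 1.15555545]), 'rotation': array([0.42413481, 0.44134752, 1.61419314])}
{'vertical_fov': 52.72519542827824, 'cx': 283.66731748511995, 'cy': 203.87264982228993, 'origin': array([ 0.34454392, -0.03378089,  1.01471909]), 'rotation': array([ 0.15468955, -0.16208039, -1.55342607])}
```

View pics/top0.png

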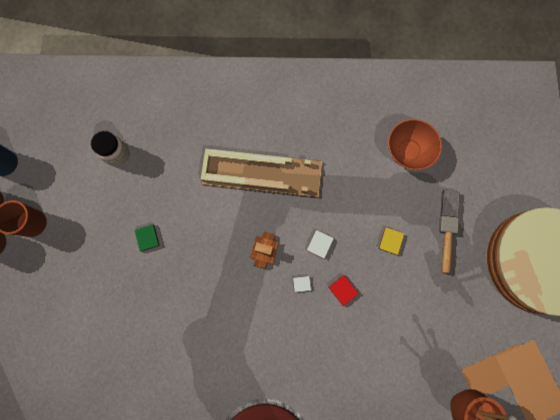

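View pics/scene0.png

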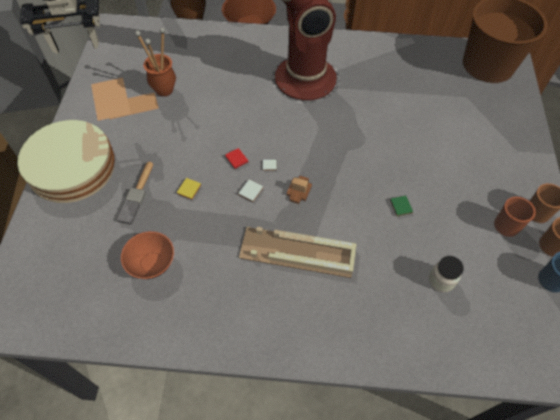

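Top view: setter around (262,173) with its apron at the right, stop block (265,250), green (148,238), yellow (392,241), large white (320,244), small white (302,284, look-alike), red (344,290, look-alike), jar (107,147), bowl (415,145), brush (449,230). No blue tile visible.

```bash
cat > h.py <<'E'
import numpy as np, cv2
from scipy.spatial.transform import Rotation as R
from rig import *
def K(c):
    f=c["img"].shape[0]/2/np.tan(np.radians(c["vertical_fov"]/2)); return f
def ray(c,u,v,z):
    p=np.atleast_2d(np.c_[u,v]).astype(float); f=K(c)
    d=np.c_[(p[:,0]-c["cx"])/f,-(p[:,1]-c["cy"])/f,-np.ones(len(p))]@R.from_rotvec(c["rotation"]).as_matrix().T
    o=c["origin"]; return o+d*((z-o[2])/d[:,2])[:,None]
def proj(c,P):
    q=(np.atleast_2d(P)-c["origin"])@R.from_rotvec(c["rotation"]).as_matrix(); f=K(c)
    return np.c_[c["cx"]-f*q[:,0]/q[:,2], c["cy"]+f*q[:,1]/q[:,2]]
def save(c,n,box=None,k=1):
    im=c["img"][:,:,::-1]
    if box: x0,y0,x1,y1=box; im=im[y0:y1,x0:x1]
    cv2.imwrite(f"pics/{n}.png",cv2.resize(im,None,fx=k,fy=k,interpolation=cv2.INTER_CUBIC))
def masks(c):
    h=cv2.cvtColor(c["img"],cv2.COLOR_RGB2HSV).astype(int); H,S,V=h[...,0],h[...,1],h[...,2]
    return dict(white=(S<40)&(V>165), yellow=(H>18)&(H<32)&(S>150)&(V>110), green=(H>45)&(H<85)&(S>100)&(V>35),
      blue=(H>100)&(H<130)&(S>90)&(V>35), wood=(H>3)&(H<18)&(S>110)&(V>60), red=((H<4)|(H>176))&(S>180)&(V>110))
def blobs(c,name,z,lo=40):
    m=masks(c)[name].astype(np.uint8); out=[]
    for k in cv2.findContours(m,cv2.RETR_EXTERNAL,cv2.CHAIN_APPROX_NONE)[0]:
        if cv2.contourArea(k)<lo: continue
        W=ray(c,k[:,0,0],k[:,0,1],z)[:,:2]*1000
        (x,y),(w,h),a=cv2.minAreaRect(W.astype(np.float32))
        M=cv2.moments(k); out.append((np.round([M['m10']/M['m00'],M['m01']/M['m00']]),np.round([x,y,w,h,a],1)))
    return out
E
python3 - <<'E'
from h import *
s=get_state()
for n in("top","scene"):
    c=read_camera(n); print(n,K(c),"tcp",proj(c,s["tcp_pos"]),"base",proj(c,[[0,0,0]]))
    for k,z in dict(white=.012,yellow=.012,green=.012,blue=.012,red=.012,wood=.03).items():
        for b in blobs(c,k,z): print(k,*b)
c=read_camera("top"); 
a=c["img"][140:205,190:335]; a=cv2.resize(a,None,fx=5,fy=5,interpolation=cv2.INTER_CUBIC)
b=c["img"][215:310,240:430]; b=cv2.resize(b,(725,360),interpolation=cv2.INTER_CUBIC)[:270]
cv2.imwrite("pics/crop1.png",np.vstack([a,b])[:,:,::-1])
E
```

```text
top 423.7365752611012 tcp [[613.41907455 389.32162919]] base [[263.73680123 451.61739481]]
white [302. 284.] [361.5 -80.8  31.   36.9   7.2]
white [320. 244.] [ 455.  -123.9   44.3   52.4   64. ]
yellow [391. 241.] [ 463.6 -294.3   46.2   53.7   71.6]
green [146. 237.] [465.  287.2  53.1  45.8  18.3]
red [343. 290.] [ 347.8 -177.8   52.9   45.    38.6]
wood [263. 413.] [ 88.    0.9  28.  135.3   0.5]
wood [476. 407.] [ 107.7 -463.9   58.5  120.3    0.5]
wood [518. 379.] [ 140.5 -544.6  159.5  178.6   22.7]
wood [447. 253.] [ 436.9 -417.6   19.7   94.8   82.3]
wood [264. 250.] [437.5   7.1  55.3  81.9  74.7]
wood [501. 266.] [ 410.4 -561.1  231.3  104.8    6.6]
wood [ 17. 217.] [508.3 596.8  82.6  62.8   8.3]
wood [272. 174.] [621.7  14.8 276.9  87.9  84.2]
wood [414. 144.] [ 7.006e+02 -3.561e+02  1.287e+02  1.311e+02  7.000e-01]
scene 501.0583961658951 tcp [[76.32124446 47.69374036]] base [[305.41746592  76.85205316]]
white [328. 264.] [664.9  88.9 122.3  10.3  84.4]
white [332. 241.] [599.2 107.   98.9  10.2  84.5]
white [251. 189.] [ 458.5 -123.3   44.1   50.6   64.9]
white [269. 1
[... 334 characters left out ...]
 118.3  64.6]
wood [529. 209.] [460.8 624.3  95.  231.3  28.9]
wood [298. 194.] [464.    6.3  52.3  68.3  75.1]
wood [ 16. 194.] [ 564.5 -735.1  159.9   22.8    8.1]
wood [ 96. 177.] [ 472.  -560.9   81.4  205.4   55. ]
wood [  2. 144.] [ 377.1 -839.6   61.8   19.    21.1]
wood [141. 103.] [ 191.7 -486.9   56.    86.1   22.2]
wood [307.  85.] [ 46.7  -0.4 187.4 159.9  90. ]
wood [160.  74.] [  65.2 -457.   187.3   86.8   19.7]
wood [190.  13.] [-239.7 -418.    48.    46.9    5.8]
wood [471.  26.] [-272.6  492.3  696.6  482.7   78.9]
wood [347.  11.] [-304.5  124.1   14.9  119.7   85.1]
wood [315.  31.] [-166.9   14.3  131.9  380.7   89. ]
wood [249.  10.] [-269.3 -216.2  118.2  185.     5.9]
```

View pics/crop1.png

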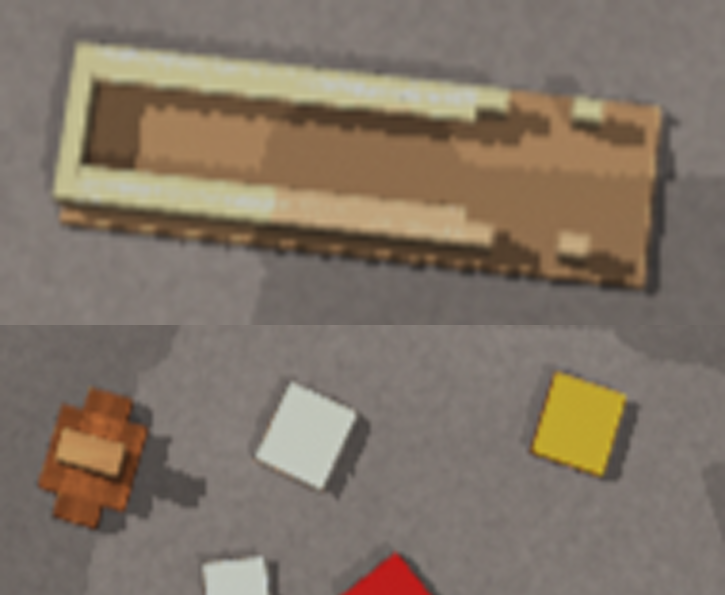

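Run:
```python
from h import *
c=read_camera("scene"); save(c,"crop2",(230,170,365,285),5)
t=read_camera("top")
g=lambda c,p,z:print(np.round(ray(c,[q[0] for q in p],[q[1] for q in p],z)[:,:2]*1000,1).tolist())
o=lambda x,y:(190+(x-2)/5,140+(y-2)/5)
g(t,[o(77,43),o(55,196)],.0285); g(t,[o(660,105),o(645,289)],.008)
```

```text
[[682.8, 156.0], [605.6, 162.9]]
[[661.4, -130.2], [567.9, -122.2]]
```

View pics/crop2.png

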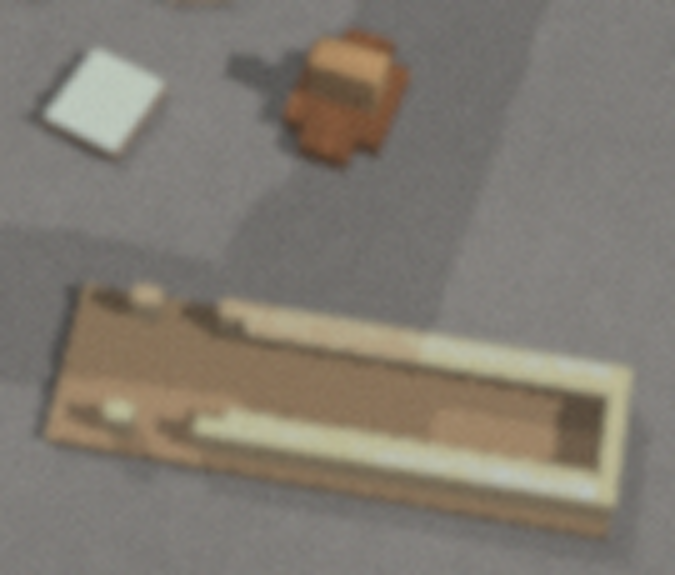

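Run:
```python
from h import *
t=read_camera("scene")
g=lambda c,p,z:print(np.round(ray(c,[q[0] for q in p],[q[1] for q in p],z)[:,:2]*1000,1).tolist())
o=lambda x,y:(230+(x-2)/5,170+(y-2)/5)
g(t,[o(613,503),o(632,366)],.0285); g(t,[o(45,433),o(82,283)],.008)
```

```text
[[684.5, 155.6], [607.2, 164.3]]
[[662.1, -130.3], [573.3, -122.3]]
```

```bash
cat >> h.py <<'E'
def plan(*wps,p=None,rot=None):
    """waypoints (x,y,z mm, yaw deg of tool y) -> travel mm / twist deg rows in the current tool frame"""
    s=get_state(); p=s["tcp_pos"]*1000; R0=R.from_rotvec(s["eef_rot"]); q,Rq=p,R0; T=[];W=[]
    for x,y,z,a in wps:
        best=None
        for b in (a,a+180):
            t=np.radians(b); Y=np.array([np.cos(t),np.sin(t),0]); Z=np.array([0,0,-1.]); Rt=R.from_matrix(np.c_[np.cross(Y,Z),Y,Z])
            m=(R0.inv()*Rt).magnitude()
            if best is None or m<best[0]: best=(m,Rt)
        Rt=best[1]; g=np.array([x,y,z],float); d=(Rq.inv()*Rt).as_rotvec()
        n=max(1,int(np.ceil(max(np.linalg.norm(g-q)/60,np.degrees(np.linalg.norm(d))/10.4))))
        for i in range(1,n+1):
            f=i/n; T.append(np.round(R0.inv().apply(q+(g-q)*f-p),1).tolist())
            W.append(np.round((R0.inv()*Rq*R.from_rotvec(d*f)).as_rotvec(degrees=True),1).tolist())
        q,Rq=g,Rt
    print("travel",T,"\ntwist",W,len(T))
def where():
    s=get_state(); m=R.from_rotvec(s["eef_rot"]).as_matrix()
    print("t",round(s["time"],2),"p",np.round(s["tcp_pos"]*1000,1),"yaw",round(np.degrees(np.arctan2(m[1,1],m[0,1])),2),"z",np.round(m[:,2],3),"F",np.round(s["force"],1),"w",round(s["grip_width"]*1000,1))
SO=np.array([630.3,16.7]); SA=-5.8   # setter origin, yaw
def sw(x,y):
    t=np.radians(SA); return SO+np.array([[np.cos(t),-np.sin(t)],[np.sin(t),np.cos(t)]])@[x,y]
E
python3 -c "
from h import *
where(); plan((456,-124,120,-26)); print(sw(0,-84),sw(0,134))"
```

```text
t 0.4 p [ 180.1 -624.4  218.5] yaw -73.91 z [-0.  0. -1.] F [0.1 0.6 0.7] w 92.9
travel [[40.4, -40.4, 9.9], [80.8, -80.9, 19.7], [121.1, -121.3, 29.6], [161.5, -161.7, 39.5], [201.9, -202.1, 49.3], [242.3, -242.6, 59.2], [282.6, -283.0, 69.1], [323.0, -323.4, 78.9], [363.4, -363.9, 88.8], [403.8, -404.3, 98.6]] 
twist [[-0.0, -0.0, -4.8], [-0.0, -0.0, -9.6], [-0.0, -0.0, -14.4], [-0.0, -0.0, -19.2], [-0.0, -0.0, -24.0], [-0.0, -0.0, -28.7], [-0.0, -0.0, -33.5], [-0.0, -0.0, -38.3], [-0.0, -0.0, -43.1], [-0.0, -0.0, -47.9]] 10
[621.81127104 -66.86997954] [643.84154382 150.01401498]
```

>>> servo_tool:
  travel:
    - [40, -40, 10]
    - [81, -81, 20]
    - [121, -121, 30]
    - [161, -162, 40]
    - [202, -202, 50]
    - [242, -243, 59]
    - [283, -283, 69]
    - [323, -323, 79]
  twist:
    - [0, 0, -5]
    - [0, 0, -10]
    - [0, 0, -14.5]
    - [0, 0, -19]
    - [0, 0, -24]
    - [0, 0, -29]
    - [0, 0, -33.5]
    - [0, 0, -38]
  claw: [1, 1, 1, 1, 1, 1, 1, 1]

```text
time: 1.4
tcp_pos: [0.4021, -0.2233, 0.1398]
eef_rot: [2.795, 1.431, 0.002]
force: [-0.2, -0.9, -0.4]
grip_width: 0.0935
```

```bash
python3 -c "
from h import *
where(); plan((456,-124,90,-26)); c=read_camera('scene'); print(blobs(c,'white',.012)); c=read_camera('top');print(blobs(c,'white',.012)); save(c,'t1',(200,140,400,300),4)"
```

```text
t 1.4 p [ 402.1 -223.3  139.8] yaw -35.79 z [ 0.002 -0.001 -1.   ] F [-0.2 -0.9 -0.4] w 93.5
travel [[37.4, -4.8, 16.6], [74.7, -9.7, 33.2], [112.1, -14.5, 49.8]] 
twist [[0.0, -0.0, -3.3], [0.1, -0.0, -6.5], [0.1, -0.0, -9.8]] 3
[(array([323., 239.]), array([596.4,  80.9,  68.7,  10.7,  84.5])), (array([295., 235.]), array([589.3,   9.4,  59.8,  11.2,  84.5])), (array([135., 194.]), array([ 502.1, -435.1,   30.4,   30.6,   88.1])), (array([251., 189.]), array([ 457.9, -123. ,   45.4,   51.8,   64.9])), (array([269., 164.]), array([368. , -81.8,  28.2,  34.2,   5.4]))]
[(array([301., 283.]), array([361.5, -80.9,  32.1,  37.5,   6.9])), (array([368., 264.]), array([ 400.8, -248. ,   61.4,   18.6,   44.7])), (array([320., 244.]), array([ 455.3, -124.4,   45.3,   53.4,   64. ])), (array([450., 220.]), array([ 515.6, -437.4,   33.6,   13. ,   86.2]))]
```

View pics/t1.png

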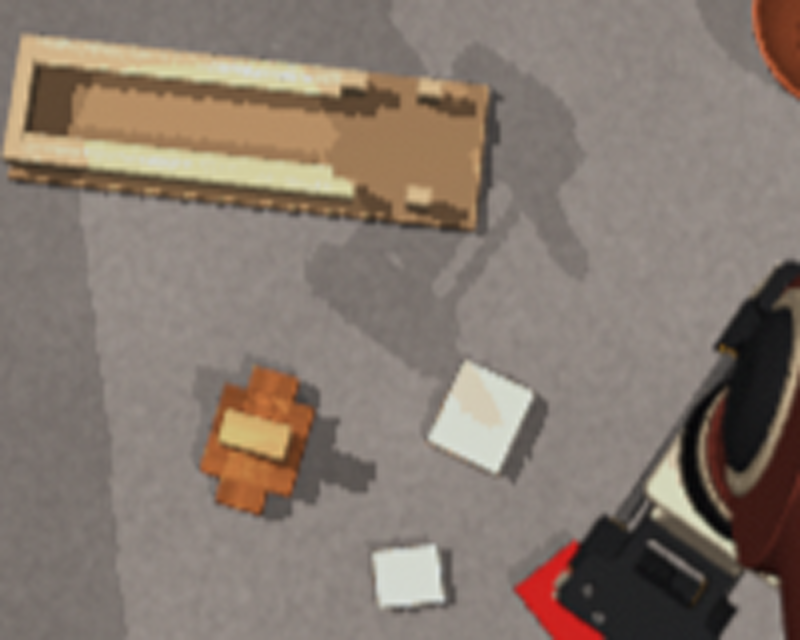

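Confirmed: tile_white is the larger white one at (320,244); the small white (302,284) and red (344,290) are look-alikes.

>>> servo_tool:
  travel:
    - [37, -5, 20]
    - [75, -10, 40]
    - [112, -14, 70]
    - [112, -14, 80]
    - [112, -14, 80]
    - [112, -14, 80]
  twist:
    - [0, 0, -3]
    - [0, 0, -6.5]
    - [0, 0, -9.8]
    - [0, 0, -9.8]
    - [0, 0, -9.8]
    - [0, 0, -9.8]
  claw: [1, 1, 1, 1, 1, 1]

```text
time: 2.25
tcp_pos: [0.4552, -0.1275, 0.0603]
eef_rot: [2.667, 1.657, 0.0]
force: [-0.6, 0.2, -1.1]
grip_width: 0.0928
```

```bash
python3 -c "
from h import *
where(); plan((456,-124,3,-26))"
```

```text
t 2.25 p [ 455.2 -127.5   60.3] yaw -26.29 z [ 0.001 -0.001 -1.   ] F [-0.6  0.2 -1.1] w 92.8
travel [[3.5, -0.9, 57.3]] 
twist [[0.1, 0.0, -0.3]] 1
```

>>> servo_tool:
  travel:
    - [3.5, -1, 30]
    - [3.5, -1, 50]
    - [3.5, -1, 57]
    - [3.5, -1, 57]
    - [3.5, -1, 57]
    - [3.5, -1, 57]
    - [3.5, -1, 57]
    - [3.5, -1, 57]
  twist:
    - [0, 0, -0.3]
    - [0, 0, -0.3]
    - [0, 0, -0.3]
    - [0, 0, -0.3]
    - [0, 0, -0.3]
    - [0, 0, -0.3]
    - [0, 0, -0.3]
    - [0, 0, -0.3]
  claw: [1, 1, 1, 1, 0, 0, 0, 0]
  force: 20

```text
time: 3.25
tcp_pos: [0.4561, -0.1221, 0.0029]
eef_rot: [2.661, 1.669, 0.0]
force: [-0.3, -0.5, 0.1]
grip_width: 0.0577
```

>>> servo_tool:
  travel:
    - [0, 0, 0]
    - [0, 0, 0]
    - [0, 0, 0]
    - [0, 0, -20]
    - [0, 0, -50]
    - [0, 0, -70]
    - [0, 0, -70]
  twist:
    - [0, 0, 0]
    - [0, 0, 0]
    - [0, 0, 0]
    - [0, 0, 0]
    - [0, 0, 0]
    - [0, 0, 0]
    - [0, 0, 0]
  claw: [0, 0, 0, 0, 0, 0, 0]

```text
time: 4.12
tcp_pos: [0.4567, -0.1223, 0.0735]
eef_rot: [2.66, 1.668, 0.003]
force: [-0.6, -0.6, -1.0]
grip_width: 0.0533
```

```bash
python3 -c "
from h import *
where(); P=sw(0,-84); plan((*P,72,-5.8)); c=read_camera('top');print(blobs(c,'white',.075))"
```

```text
t 4.12 p [ 456.7 -122.3   73.5] yaw -25.82 z [ 0.003 -0.    -1.   ] F [-0.6 -0.6 -1. ] w 53.3
travel [[40.6, 41.5, 0.6], [81.2, 83.0, 1.3], [121.8, 124.5, 1.9]] 
twist [[0.1, -0.0, -6.7], [0.1, -0.0, -13.3], [0.2, -0.0, -20.0]] 3
[(array([301., 284.]), array([360.5, -77.8,  30. ,  35.4,   6.8])), (array([309., 239.]), array([455.8, -95.5,  32.4,  16.2,  36.9])), (array([449., 224.]), array([ 495.6, -410.3,   33.8,   31.2,   85.9]))]
```

>>> servo_tool:
  travel:
    - [40, 40, 0]
    - [80, 82, 0]
    - [122, 124.5, 5]
    - [122, 124.5, 28]
    - [122, 124.5, 28]
    - [122, 124.5, 28]
  twist:
    - [0, 0, -7]
    - [0, 0, -13]
    - [0, 0, -20]
    - [0, 0, -20]
    - [0, 0, -20]
    - [0, 0, -20]
  claw: [0, 0, 0, 0, 0, 0]

```text
time: 4.92
tcp_pos: [0.6201, -0.067, 0.044]
eef_rot: [-2.331, -2.105, 0.003]
force: [0.9, 0.1, 0.3]
grip_width: 0.0536
```

```bash
python3 -c "
from h import *
where(); P=sw(0,-84); plan((*P,11,-5.8)); c=read_camera('top');d=read_camera('scene')
a=cv2.resize(c['img'][130:220,260:360],(440,396),interpolation=2);b=cv2.resize(d['img'][195:285,215:315],(440,396),interpolation=2)[:,:360]
cv2.imwrite('pics/h1.png',np.hstack([a,b])[:,:,::-1])"
```

```text
t 4.92 p [620.1 -67.   44. ] yaw -5.84 z [-0.002 -0.    -1.   ] F [0.9 0.1 0.3] w 53.6
travel [[0.4, 1.8, 33.0]] 
twist [[-0.1, 0.0, -0.0]] 1
```

View pics/h1.png

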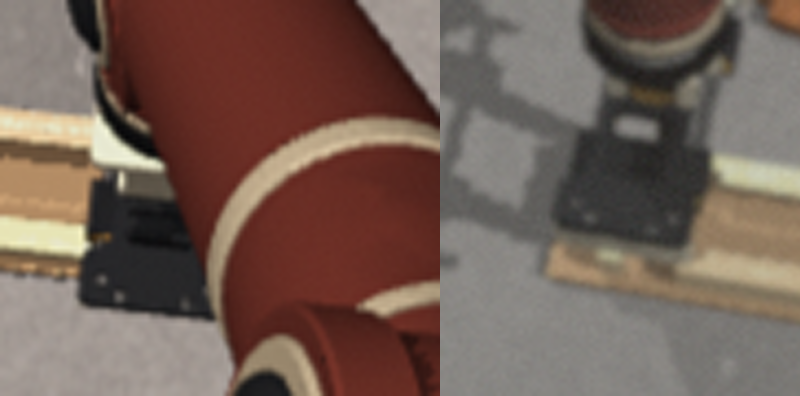

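The arm hides the pocket in both views, so I go down by feel.

>>> servo_tool:
  travel:
    - [0, 1.5, 8]
    - [0, 1.5, 14]
    - [0, 1.5, 18]
    - [0, 1.5, 22]
    - [0, 1.5, 22]
  twist:
    - [0, 0, 0]
    - [0, 0, 0]
    - [0, 0, 0]
    - [0, 0, 0]
    - [0, 0, 0]
  claw: [0, 0, 0, 0, 0]

```text
time: 5.65
tcp_pos: [0.6224, -0.0666, 0.0223]
eef_rot: [-2.331, -2.106, 0.001]
force: [-0.6, 0.5, -0.8]
grip_width: 0.0538
```

```bash
python3 -c "
from h import *
where(); P=sw(0,-84); plan((*P,11,-5.8))"
```

```text
t 5.65 p [622.4 -66.6  22.3] yaw -5.8 z [-0.001  0.    -1.   ] F [-0.6  0.5 -0.8] w 53.8
travel [[-0.3, -0.5, 11.3]] 
twist [[-0.0, -0.0, -0.0]] 1
```

>>> servo_tool:
  travel:
    - [0, 0, 6]
    - [0, 0, 10.5]
    - [0, 0, 11]
    - [0, 0, 11]
    - [0, 0, 11]
    - [0, 0, 11]
  twist:
    - [0, 0, 0]
    - [0, 0, 0]
    - [0, 0, 0]
    - [0, 0, 0]
    - [0, 0, 0]
    - [0, 0, 0]
  claw: [0, 0, 0, 0, 0.72, 0.72]

```text
time: 6.4
tcp_pos: [0.6229, -0.0666, 0.012]
eef_rot: [2.331, 2.106, 0.001]
force: [0.2, -0.5, -0.4]
grip_width: 0.0659
```

>>> servo_tool:
  travel:
    - [0, 0, 0]
    - [0, 0, 0]
    - [0, 0, -30]
    - [0, 0, -60]
    - [0, 0, -60]
  twist:
    - [0, 0, 0]
    - [0, 0, 0]
    - [0, 0, 0]
    - [0, 0, 0]
    - [0, 0, 0]
  claw: [0.72, 0.72, 0.72, 0.72, 0.72]

```text
time: 7.02
tcp_pos: [0.6247, -0.0666, 0.0742]
eef_rot: [2.328, 2.103, 0.007]
force: [0.4, -0.0, -0.5]
grip_width: 0.0669
```

```bash
python3 -c "
from h import *
where(); P=sw(0,-150); plan((*P,70,-5.8))"
```

```text
t 7.03 p [624.7 -66.6  74.2] yaw -5.82 z [ 0.006 -0.    -1.   ] F [ 0.4 -0.  -0.5] w 66.9
travel [[-33.3, -1.4, 2.1], [-66.6, -2.8, 4.1]] 
twist [[0.2, -0.0, -0.0], [0.3, -0.0, -0.0]] 2
```

>>> servo_tool:
  travel:
    - [-30, 0, 0]
    - [-60, -3, 0]
    - [-66, -3, 30]
    - [-66, -3, 58]
    - [-66, -3, 61]
    - [-66, -3, 61]
  twist:
    - [0, 0, 0]
    - [0, 0, 0]
    - [0, 0, 0]
    - [0, 0, 0]
    - [0, 0, 0]
    - [0, 0, 0]
  claw: [0.4, 0, 0, 0, 0, 0]

```text
time: 7.78
tcp_pos: [0.6127, -0.1315, 0.0104]
eef_rot: [-2.33, -2.106, 0.001]
force: [-0.4, -0.2, 0.0]
grip_width: 0.0118
```

```bash
python3 -c "
from h import *
where(); plan((*sw(0,-114),13,-5.8),(*sw(0,-40),13,-5.8),(*sw(0,70),13,-5.8)); c=read_camera('top');print(blobs(c,'white',.02))
d=read_camera('scene'); print(blobs(d,'white',.02))
a=cv2.resize(c['img'][130:220,260:360],(440,396),interpolation=2);b=cv2.resize(d['img'][195:285,215:315],(440,396),interpolation=2)[:,:360]
cv2.imwrite('pics/h2.png',np.hstack([a,b])[:,:,::-1])"
```

```text
t 7.78 p [ 612.7 -131.5   10.4] yaw -5.78 z [-0.001  0.001 -1.   ] F [-0.4 -0.2  0. ] w 11.8
travel [[35.3, 2.6, -2.5], [72.3, 2.6, -2.5], [109.3, 2.6, -2.5], [164.3, 2.6, -2.5], [219.3, 2.6, -2.5]] 
twist [[-0.1, -0.0, 0.0], [-0.1, -0.0, 0.0], [-0.1, -0.0, 0.0], [-0.1, -0.0, 0.0], [-0.1, -0.0, 0.0]] 5
[(array([301., 284.]), array([360.7, -80.5,  33.8,  38. ,   6.9])), (array([317., 172.]), array([ 626. , -118.6,   41.7,   18.4,   51.7])), (array([297., 175.]), array([621.3, -68.1,  44.3,  52.9,  85.5])), (array([269., 158.]), array([663.7,   2.3,  83.7,  10.2,  85.3]))]
[(array([265., 243.]), array([625.4, -67.8,  44.1,  51.9,  86.2])), (array([297., 235.]), array([594.7,  16.7,  82. ,  13.7,  85.3])), (array([269., 164.]), array([372.1, -79.9,  31.5,  36.8,   5.4]))]
```

View pics/h2.png

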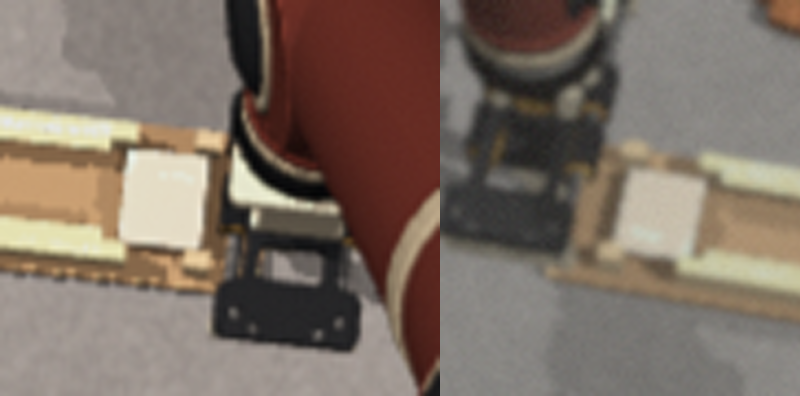

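>>> servo_tool:
  travel:
    - [0, 2.5, -2.5]
    - [15, 2.5, -2.5]
    - [30, 2.5, -2.5]
    - [40, 2.5, -2.5]
    - [55, 2.5, -2.5]
    - [75, 2.5, -2.5]
    - [95, 2.5, -2.5]
    - [115, 2.5, -2.5]
  twist:
    - [0, 0, 0]
    - [0, 0, 0]
    - [0, 0, 0]
    - [0, 0, 0]
    - [0, 0, 0]
    - [0, 0, 0]
    - [0, 0, 0]
    - [0, 0, 0]
  claw: [0, 0, 0, 0, 0, 0, 0, 0]

```text
time: 8.88
tcp_pos: [0.6271, -0.0158, 0.0131]
eef_rot: [-2.33, -2.107, -0.001]
force: [0.2, -0.0, 0.7]
grip_width: 0.0002
```

```bash
python3 -c "
from h import *
where(); plan((*sw(0,70),13,-5.6),(*sw(0,80.5),13,-5.6))"
```

```text
t 8.88 p [627.1 -15.8  13.1] yaw -5.76 z [-0.     0.001 -1.   ] F [ 0.2 -0.   0.7] w 0.2
travel [[51.3, -0.0, 0.1], [102.6, -0.1, 0.2], [113.1, -0.1, 0.2]] 
twist [[-0.0, -0.0, -0.1], [-0.0, -0.0, -0.2], [-0.0, -0.0, -0.2]] 3
```

Sliding freely; on to just before contact with the end wall.

>>> servo_tool:
  travel:
    - [20, 0, 0]
    - [40, 0, 0]
    - [60, 0, 0]
    - [80, 0, 0]
    - [95, 0, 0]
    - [103, 0, 0]
    - [107, 0, 0]
    - [110, 0, 0]
  twist:
    - [0, 0, 0]
    - [0, 0, 0]
    - [0, 0, 0]
    - [0, 0, 0]
    - [0, 0, 0]
    - [0, 0, 0]
    - [0, 0, 0]
    - [0, 0, 0]
  claw: [0, 0, 0, 0, 0, 0, 0, 0]

```text
time: 9.88
tcp_pos: [0.6383, 0.0907, 0.0132]
eef_rot: [2.332, 2.104, -0.001]
force: [0.0, -0.4, 0.5]
grip_width: 0.0006
```

>>> servo_tool:
  travel:
    - [1, 0, 0]
    - [2, 0, 0]
    - [3, 0, 0]
    - [4, 0, 0]
    - [5, 0, 0]
    - [5, 0, 0]
  twist:
    - [0, 0, 0]
    - [0, 0, 0]
    - [0, 0, 0]
    - [0, 0, 0]
    - [0, 0, 0]
    - [0, 0, 0]
  claw: [0, 0, 0, 0, 0, 0]

```text
time: 10.62
tcp_pos: [0.6387, 0.0959, 0.0132]
eef_rot: [2.331, 2.105, -0.001]
force: [-0.1, -1.7, 1.1]
grip_width: 0.0007
```

```bash
python3 -c "
from h import *
where()"
```

```text
t 10.62 p [638.7  95.9  13.2] yaw -5.82 z [-0.    -0.001 -1.   ] F [-0.1 -1.7  1.1] w 0.7
```

>>> servo_tool:
  travel:
    - [0.7, 0, 0]
    - [1.4, 0, 0]
    - [1.4, 0, 0]
  twist:
    - [0, 0, 0]
    - [0, 0, 0]
    - [0, 0, 0]
  claw: [0, 0, 0]

```text
time: 11.0
tcp_pos: [0.6387, 0.096, 0.0132]
eef_rot: [2.331, 2.104, -0.004]
force: [-0.5, -4.9, 2.5]
grip_width: 0.0004
```

>>> servo_tool:
  travel:
    - [0.7, 0, 0]
    - [1.4, 0, 0]
    - [1.4, 0, 0]
  twist:
    - [0, 0, 0]
    - [0, 0, 0]
    - [0, 0, 0]
  claw: [0, 0, 0]

```text
time: 11.38
tcp_pos: [0.6387, 0.096, 0.0132]
eef_rot: [2.331, 2.103, -0.006]
force: [-3.0, -7.0, 3.3]
grip_width: 0.0007
```

>>> servo_tool:
  travel:
    - [-6, 0, 0]
    - [-8, 0, 0]
    - [-8, 0, -45]
    - [-8, 0, -95]
    - [-8, 0, -95]
  twist:
    - [0, 0, 0]
    - [0, 0, 0]
    - [0, 0, 0]
    - [0, 0, 0]
    - [0, 0, 0]
  claw: [0, 0, 0, 0, 0.5]

```text
time: 12.0
tcp_pos: [0.6415, 0.0942, 0.113]
eef_rot: [2.327, 2.105, 0.017]
force: [0.9, 0.2, 0.0]
grip_width: 0.0064
```

```bash
python3 -c "
from h import *
c=read_camera('top')
for k in ('yellow','green','white'): print(k,blobs(c,k,.012))
d=read_camera('scene')
for k in ('yellow','green','white'): print(k,blobs(d,k,.012))
where(); plan((465,-294,70,-18.4))"
```

```text
yellow [(array([390., 242.]), array([ 463.8, -293.8,   46. ,   53.5,   72. ]))]
green [(array([146., 237.]), array([465.1, 287.2,  53. ,  45.5,  19.4]))]
white [(array([363., 364.]), array([ 185.3, -219.3,   29.2,   15. ,   20.3])), (array([349., 345.]), array([ 230.5, -187.7,   95.3,   36.3,    0.6])), (array([ 86., 320.]), array([270.6, 407.4,  31.2,  60.8,  78.6])), (array([ 74., 315.]), array([284.8, 440.7,  39.2,  16.5,  32.1])), (array([ 78., 301.]), array([316.2, 434. ,  35.7,  21. ,  59.2])), (array([332., 316.]), array([ 284.5, -146.4,   69.3,   83.8,   49.5])), (array([173., 311.]), array([294. , 215.4,  60. ,  63.2,  36.6])), (array([358., 270.]), array([ 395. , -213.9,   31.5,   52.7,   64.1])), (array([390., 322.]), array([ 278.9, -278.9,  130.9,  288.4,   80.2])), (array([352., 257.]), array([ 422.3, -200.8,   20.3,   41.4,   39.1])), (array([364., 237.]), array([ 471.3, -234.1,   26.9,   43.8,   10.1])), (array([135., 250.]), array([428.8, 306.4,  99. ,  59.2,  49.5])), (array([451., 222.]), array([ 505.6, -435.5,   36. ,   36.3,   85.9])), (array([162., 223.]), array(
[... 925 characters left out ...]
.]), array([470.7, 287.4,  49. ,  41.1,  18.9]))]
white [(array([333., 261.]), array([653.1,  92.2, 111.4,  39.4,  87.4])), (array([133., 195.]), array([ 504.5, -434.8,   33.6,   29.4,   82.4])), (array([269., 164.]), array([366.1, -80.5,  31.7,  37. ,   5.4]))]
t 12.1 p [638.1  92.6 108.4] yaw -5.74 z [ 0.001  0.001 -1.   ] F [-0.3 -0.7 -0.3] w 14.0
travel [[-50.3, -16.7, 4.7], [-100.5, -33.4, 9.4], [-150.8, -50.1, 14.1], [-201.0, -66.8, 18.8], [-251.3, -83.5, 23.6], [-301.5, -100.2, 28.3], [-351.8, -116.9, 33.0], [-402.0, -133.5, 37.7]] 
twist [[0.0, -0.0, 1.6], [0.0, -0.0, 3.2], [0.0, -0.0, 4.7], [0.0, -0.0, 6.3], [0.0, -0.1, 7.9], [0.0, -0.1, 9.5], [0.0, -0.1, 11.1], [0.0, -0.1, 12.7]] 8
```

>>> servo_tool:
  travel:
    - [-50, -17, 5]
    - [-100, -33, 9]
    - [-151, -50, 14]
    - [-201, -67, 19]
    - [-251, -83, 24]
    - [-301, -100, 28]
    - [-352, -117, 33]
    - [-402, -133, 38]
  twist:
    - [0, 0, 1.6]
    - [0, 0, 3]
    - [0, 0, 4.7]
    - [0, 0, 6.3]
    - [0, 0, 8]
    - [0, 0, 9.5]
    - [0, 0, 11]
    - [0, 0, 12.6]
  claw: [1, 1, 1, 1, 1, 1, 1, 1]

```text
time: 13.1
tcp_pos: [0.4635, -0.2955, 0.0683]
eef_rot: [-2.546, -1.835, 0.001]
force: [0.8, -0.2, 0.6]
grip_width: 0.0914
```

>>> servo_tool:
  travel:
    - [0, 0, 0]
    - [0, 0, 10]
    - [0, 0, 10]
  twist:
    - [0, 0, 0]
    - [0, 0, 0]
    - [0, 0, 0]
  claw: [1, 1, 1]

```text
time: 13.48
tcp_pos: [0.4654, -0.2922, 0.0587]
eef_rot: [-2.542, -1.84, -0.0]
force: [1.1, -0.5, 0.4]
grip_width: 0.093
```

```bash
python3 -c "
from h import *
where(); plan((465.5,-294,3,-18.6)); d=read_camera('scene'); print(blobs(d,'yellow',.012))"
```

```text
t 13.47 p [ 465.4 -292.2   58.7] yaw -18.19 z [-0.002  0.003 -1.   ] F [ 1.1 -0.5  0.4] w 93.0
travel [[-1.8, 0.9, 55.7]] 
twist [[-0.2, -0.1, 0.4]] 1
[(array([189., 188.]), array([ 470.7, -292.7,   42.3,   49. ,   70.7]))]
```

>>> servo_tool:
  travel:
    - [-1.5, 1, 30]
    - [-1.5, 1, 50]
    - [-1.5, 1, 56]
    - [-1.5, 1, 56]
    - [-1.5, 1, 56]
    - [-1.5, 1, 56]
    - [-1.5, 1, 56]
    - [-1.5, 1, 56]
  twist:
    - [0, 0, 0]
    - [0, 0, 0]
    - [0, 0, 0]
    - [0, 0, 0]
    - [0, 0, 0]
    - [0, 0, 0]
    - [0, 0, 0]
    - [0, 0, 0]
  claw: [1, 1, 1, 1, 0, 0, 0, 0]
  force: 25

```text
time: 14.52
tcp_pos: [0.4658, -0.2969, 0.0044]
eef_rot: [2.548, 1.837, 0.0]
force: [0.2, 0.0, -0.5]
grip_width: 0.0576
```

>>> servo_tool:
  travel:
    - [0, 0, 0]
    - [0, 0, 0]
    - [0, 0, 0]
    - [0, 0, -20]
    - [0, 0, -50]
    - [0, 0, -70]
    - [0, 0, -70]
  twist:
    - [0, 0, 0]
    - [0, 0, 0]
    - [0, 0, 0]
    - [0, 0, 0]
    - [0, 0, 0]
    - [0, 0, 0]
    - [0, 0, 0]
  claw: [0, 0, 0, 0, 0, 0, 0]

```text
time: 15.4
tcp_pos: [0.4666, -0.2973, 0.0752]
eef_rot: [2.546, 1.836, 0.002]
force: [0.4, 0.0, -1.6]
grip_width: 0.0537
```

```bash
python3 -c "
from h import *
where(); P=sw(0,-84); plan((P[0]+.7,P[1],72,-5.6)); c=read_camera('scene');print(blobs(c,'yellow',.077))"
```

```text
t 15.4 p [ 466.6 -297.3   75.2] yaw -18.42 z [ 0.003 -0.001 -1.   ] F [ 0.4  0.  -1.6] w 53.7
travel [[53.6, 15.0, 0.7], [107.1, 30.0, 1.3], [160.7, 45.1, 2.0], [214.3, 60.1, 2.7], [267.8, 75.1, 3.3]] 
twist [[0.0, 0.0, -2.6], [0.1, 0.0, -5.1], [0.1, 0.0, -7.7], [0.1, 0.0, -10.3], [0.2, 0.0, -12.8]] 5
[(array([187., 174.]), array([ 468.8, -288.8,   31.5,   55.6,   72.3]))]
```

>>> servo_tool:
  travel:
    - [53, 15, 0]
    - [107, 30, 0]
    - [161, 45, 0]
    - [214, 60, 0]
    - [267, 75, 5]
    - [267, 75, 28]
    - [267, 75, 28]
    - [267, 75, 28]
  twist:
    - [0, 0, -2.6]
    - [0, 0, -5]
    - [0, 0, -7.7]
    - [0, 0, -10.3]
    - [0, 0, -12.8]
    - [0, 0, -12.8]
    - [0, 0, -12.8]
    - [0, 0, -12.8]
  claw: [0, 0, 0, 0, 0, 0, 0, 0]

```text
time: 16.45
tcp_pos: [0.6205, -0.0685, 0.0456]
eef_rot: [-2.329, -2.108, 0.003]
force: [0.5, 0.1, -0.2]
grip_width: 0.0537
```

```bash
python3 -c "
from h import *
where(); P=sw(0,-85.5); plan((P[0]+.7,P[1],22,-5.6))"
```

```text
t 16.45 p [620.5 -68.5  45.6] yaw -5.7 z [-0.002 -0.001 -1.   ] F [ 0.5  0.1 -0.2] w 53.7
travel [[0.4, 1.9, 23.6]] 
twist [[-0.1, 0.1, -0.1]] 1
```

>>> servo_tool:
  travel:
    - [0, 1.5, 8]
    - [0, 1.5, 14]
    - [0, 1.5, 19]
    - [0, 1.5, 23.5]
    - [0, 1.5, 23.5]
  twist:
    - [0, 0, 0]
    - [0, 0, 0]
    - [0, 0, 0]
    - [0, 0, 0]
    - [0, 0, 0]
  claw: [0, 0, 0, 0, 0]

```text
time: 17.08
tcp_pos: [0.6223, -0.0673, 0.0223]
eef_rot: [-2.327, -2.11, 0.001]
force: [0.0, 0.3, -0.8]
grip_width: 0.0534
```

```bash
python3 -c "
from h import *
where(); P=sw(0,-85.5); plan((P[0]+.7,P[1],12,-5.6))"
```

```text
t 17.07 p [622.3 -67.3  22.3] yaw -5.61 z [-0.001  0.    -1.   ] F [ 0.   0.3 -0.8] w 53.4
travel [[-1.1, 0.1, 10.3]] 
twist [[-0.0, -0.0, -0.0]] 1
```

>>> servo_tool:
  travel:
    - [0, 0, 5]
    - [0, 0, 9.5]
    - [0, 0, 10]
    - [0, 0, 10]
    - [0, 0, 10]
    - [0, 0, 10]
  twist:
    - [0, 0, 0]
    - [0, 0, 0]
    - [0, 0, 0]
    - [0, 0, 0]
    - [0, 0, 0]
    - [0, 0, 0]
  claw: [0, 0, 0, 0, 0.72, 0.72]

```text
time: 17.82
tcp_pos: [0.6229, -0.0673, 0.013]
eef_rot: [2.327, 2.11, 0.001]
force: [0.3, -0.9, -0.5]
grip_width: 0.0658
```

>>> servo_tool:
  travel:
    - [0, 0, 0]
    - [0, 0, 0]
    - [0, 0, -30]
    - [0, 0, -60]
    - [0, 0, -60]
  twist:
    - [0, 0, 0]
    - [0, 0, 0]
    - [0, 0, 0]
    - [0, 0, 0]
    - [0, 0, 0]
  claw: [0.72, 0.72, 0.72, 0.72, 0.72]

```text
time: 18.45
tcp_pos: [0.6247, -0.0672, 0.0752]
eef_rot: [2.325, 2.107, 0.007]
force: [-0.4, 0.1, 0.2]
grip_width: 0.0671
```

>>> servo_tool:
  travel:
    - [-30, 0, 0]
    - [-66, 0, 0]
    - [-66, 0, 30]
    - [-66, 0, 55]
    - [-66, 0, 60]
    - [-66, 0, 60]
  twist:
    - [0, 0, 0]
    - [0, 0, 0]
    - [0, 0, 0]
    - [0, 0, 0]
    - [0, 0, 0]
    - [0, 0, 0]
  claw: [0.4, 0, 0, 0, 0, 0]

```text
time: 19.2
tcp_pos: [0.616, -0.1327, 0.0123]
eef_rot: [-2.326, -2.11, 0.001]
force: [-0.8, -1.4, 0.6]
grip_width: 0.0115
```

```bash
python3 -c "
from h import *
where(); plan((*sw(0,-40),13,-5.8)); c=read_camera('top');print(blobs(c,'yellow',.02))
d=read_camera('scene'); print(blobs(d,'yellow',.02))
a=cv2.resize(c['img'][130:220,195:345],(600,360),interpolation=2);b=cv2.resize(d['img'][195:285,225:375],(600,360),interpolation=2)
cv2.imwrite('pics/h3.png',np.vstack([a,b])[:600,:,::-1])"
```

```text
t 19.2 p [ 616.  -132.7   12.3] yaw -5.59 z [-0.001  0.    -1.   ] F [-0.8 -1.4  0.6] w 11.5
travel [[55.0, -0.3, -0.4], [110.1, -0.5, -0.7]] 
twist [[-0.0, -0.0, 0.1], [-0.0, -0.0, 0.2]] 2
[(array([295., 175.]), array([620.9, -65.2,  46.7,  54.4,  84.4]))]
[(array([265., 243.]), array([626.3, -65.1,  44.5,  53.7,  83.8]))]
```

View pics/h3.png

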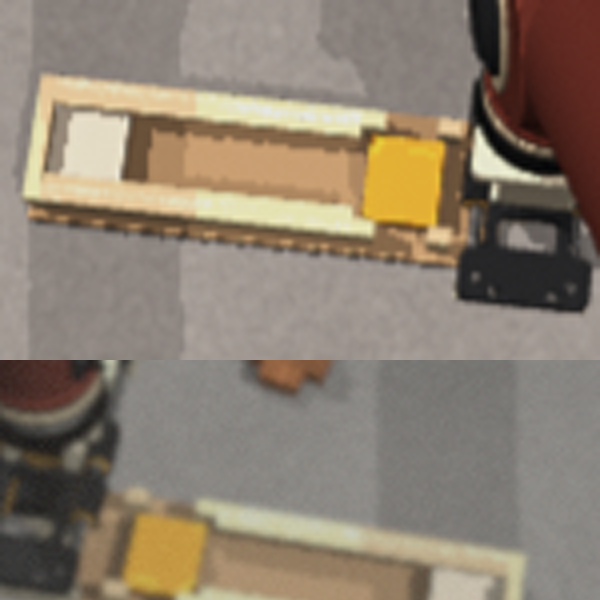

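```bash
python3 -c "
from h import *
c=read_camera('top'); q=ray(c,[195+128/4,195+62/4,195+50/4],[130+147/4]*3,.02)[:,:2]*1000
t=np.radians(SA); print([np.round(np.array([[np.cos(t),np.sin(t)],[-np.sin(t),np.cos(t)]])@(p-SO),1) for p in q])"
```

```text
[array([ 0.1, 85.6]), array([ -4.5, 125.5]), array([ -5.3, 132.7])]
```

>>> servo_tool:
  travel:
    - [0, 0, 0]
    - [15, 0, -1]
    - [30, 0, -1]
    - [45, 0, -1]
    - [60, 0, -1]
    - [80, 0, -1]
    - [100, 0, -1]
    - [120, 0, -1]
  twist:
    - [0, 0, 0]
    - [0, 0, 0]
    - [0, 0, 0]
    - [0, 0, 0]
    - [0, 0, 0]
    - [0, 0, 0]
    - [0, 0, 0]
    - [0, 0, 0]
  claw: [0, 0, 0, 0, 0, 0, 0, 0]

```text
time: 20.35
tcp_pos: [0.628, -0.0118, 0.0137]
eef_rot: [-2.327, -2.111, -0.0]
force: [0.3, -0.5, 0.4]
grip_width: 0.0003
```

```bash
python3 -c "
from h import *
where(); plan((*sw(0,34.0),13,-5.6))"
```

```text
t 20.35 p [628.  -11.8  13.7] yaw -5.58 z [-0.  0. -1.] F [ 0.3 -0.5  0.4] w 0.3
travel [[31.3, -0.2, 0.3], [62.6, -0.4, 0.7]] 
twist [[-0.0, -0.0, 0.0], [-0.0, -0.0, 0.0]] 2
```

>>> servo_tool:
  travel:
    - [20, 0, 0]
    - [40, 0, 0]
    - [52, 0, 0]
    - [57, 0, 0]
    - [59, 0, 0]
    - [61, 0, 0]
    - [63, 0, 0]
    - [63, 0, 0]
  twist:
    - [0, 0, 0]
    - [0, 0, 0]
    - [0, 0, 0]
    - [0, 0, 0]
    - [0, 0, 0]
    - [0, 0, 0]
    - [0, 0, 0]
    - [0, 0, 0]
  claw: [0, 0, 0, 0, 0, 0, 0, 0]

```text
time: 21.35
tcp_pos: [0.6341, 0.0492, 0.0137]
eef_rot: [-2.327, -2.11, -0.001]
force: [-0.6, -0.2, -1.0]
grip_width: 0.0007
```

>>> servo_tool:
  travel:
    - [0.8, 0, 0]
    - [1.6, 0, 0]
    - [2.4, 0, 0]
    - [2.4, 0, 0]
  twist:
    - [0, 0, 0]
    - [0, 0, 0]
    - [0, 0, 0]
    - [0, 0, 0]
  claw: [0, 0, 0, 0]

```text
time: 21.85
tcp_pos: [0.6342, 0.0502, 0.0137]
eef_rot: [2.328, 2.109, -0.002]
force: [-0.2, -3.7, 0.8]
grip_width: 0.0002
```

>>> servo_tool:
  travel:
    - [0.8, 0, 0]
    - [1.6, 0, 0]
    - [1.6, 0, 0]
  twist:
    - [0, 0, 0]
    - [0, 0, 0]
    - [0, 0, 0]
  claw: [0, 0, 0]

```text
time: 22.22
tcp_pos: [0.6342, 0.0502, 0.0137]
eef_rot: [2.328, 2.107, -0.005]
force: [-1.8, -5.3, 2.5]
grip_width: 0.0001
```

>>> servo_tool:
  travel:
    - [-6, 0, 0]
    - [-8, 0, 0]
    - [-8, 0, -45]
    - [-8, 0, -95]
    - [-8, 0, -95]
  twist:
    - [0, 0, 0]
    - [0, 0, 0]
    - [0, 0, 0]
    - [0, 0, 0]
    - [0, 0, 0]
  claw: [0, 0, 0, 0, 0.5]

```text
time: 22.85
tcp_pos: [0.6371, 0.0475, 0.1134]
eef_rot: [2.323, 2.108, 0.016]
force: [0.4, -0.2, -0.0]
grip_width: 0.0064
```

```bash
python3 -c "
from h import *
c=read_camera('top')
for k in ('yellow','green','blue'): print(k,blobs(c,k,.012))
d=read_camera('scene')
for k in ('yellow','green','blue'): print(k,blobs(d,k,.012))
where(); plan((466,287,90,18.8))"
```

```text
yellow []
green [(array([146., 237.]), array([465.1, 287.2,  53. ,  45.5,  19.4]))]
blue [(array([  6., 167.]), array([633.4, 646.9,  45.5,  39.6,  67. ]))]
yellow [(array([324., 253.]), array([631. ,  81.9,  41.3,  35.2,  86.2]))]
green [(array([401., 205.]), array([471. , 287.5,  48.2,  41.3,  18.3]))]
blue []
t 22.95 p [633.6  46.2 108.9] yaw -5.55 z [ 0.001  0.001 -1.   ] F [ 0.4 -0.  -0.8] w 14.3
travel [[44.7, -38.0, 3.8], [89.4, -76.1, 7.6], [134.1, -114.1, 11.4], [178.8, -152.1, 15.3], [223.5, -190.1, 19.1]] 
twist [[0.0, -0.0, -4.9], [0.0, -0.0, -9.7], [0.0, -0.0, -14.6], [0.0, -0.1, -19.5], [0.0, -0.1, -24.4]] 5
```

>>> servo_tool:
  travel:
    - [45, -38, 4]
    - [89, -76, 8]
    - [134, -114, 11]
    - [179, -152, 15]
    - [223, -190, 25]
    - [223, -190, 45]
    - [223, -190, 49]
    - [223, -190, 49]
  twist:
    - [0, 0, -5]
    - [0, 0, -10]
    - [0, 0, -14.6]
    - [0, 0, -19.5]
    - [0, 0, -24.5]
    - [0, 0, -24.5]
    - [0, 0, -24.5]
    - [0, 0, -24.5]
  claw: [1, 1, 1, 1, 1, 1, 1, 1]

```text
time: 23.95
tcp_pos: [0.4664, 0.2844, 0.0587]
eef_rot: [-1.829, -2.554, 0.004]
force: [-0.4, 0.5, 0.2]
grip_width: 0.0916
```

```bash
python3 -c "
from h import *
where(); plan((466,287,4,18.8)); d=read_camera('scene'); print(blobs(d,'green',.012))"
```

```text
t 23.95 p [466.4 284.4  58.7] yaw 18.8 z [-0.002 -0.002 -1.   ] F [-0.4  0.5  0.2] w 91.6
travel [[2.6, 0.6, 54.7]] 
twist [[-0.1, 0.1, -0.0]] 1
[(array([401., 204.]), array([469.7, 289.3,  48.3,  45.5,  18.3]))]
```

>>> servo_tool:
  travel:
    - [2, 0.5, 30]
    - [2, 0.5, 50]
    - [2, 0.5, 55]
    - [2, 0.5, 55]
    - [2, 0.5, 55]
    - [2, 0.5, 55]
    - [2, 0.5, 55]
    - [2, 0.5, 55]
  twist:
    - [0, 0, 0]
    - [0, 0, 0]
    - [0, 0, 0]
    - [0, 0, 0]
    - [0, 0, 0]
    - [0, 0, 0]
    - [0, 0, 0]
    - [0, 0, 0]
  claw: [1, 1, 1, 1, 0, 0, 0, 0]

```text
time: 25.0
tcp_pos: [0.4663, 0.2877, 0.0049]
eef_rot: [1.827, 2.556, 0.0]
force: [-0.6, 0.6, -0.1]
grip_width: 0.0573
```

>>> servo_tool:
  travel:
    - [0, 0, 0]
    - [0, 0, 0]
    - [0, 0, 0]
    - [0, 0, -20]
    - [0, 0, -50]
    - [0, 0, -70]
    - [0, 0, -70]
  twist:
    - [0, 0, 0]
    - [0, 0, 0]
    - [0, 0, 0]
    - [0, 0, 0]
    - [0, 0, 0]
    - [0, 0, 0]
    - [0, 0, 0]
  claw: [0, 0, 0, 0, 0, 0, 0]

```text
time: 25.88
tcp_pos: [0.4669, 0.2882, 0.0757]
eef_rot: [1.827, 2.555, 0.004]
force: [0.1, -0.4, -1.0]
grip_width: 0.0535
```

```bash
python3 -c "
from h import *
where(); P=sw(0,-84); plan((P[0]+.7,P[1],76,-5.6)); c=read_camera('scene');print(blobs(c,'green',.077))"
```

```text
t 25.88 p [466.9 288.2  75.7] yaw 18.88 z [ 0.002  0.002 -1.   ] F [ 0.1 -0.4 -1. ] w 53.5
travel [[-55.2, 4.6, -0.1], [-110.4, 9.2, -0.1], [-165.6, 13.9, -0.2], [-220.7, 18.5, -0.3], [-275.9, 23.1, -0.4], [-331.1, 27.7, -0.4], [-386.3, 32.3, -0.5]] 
twist [[0.0, -0.0, 3.5], [0.0, -0.0, 7.0], [0.1, -0.0, 10.5], [0.1, -0.0, 14.0], [0.1, -0.1, 17.5], [0.1, -0.1, 21.0], [0.1, -0.1, 24.5]] 7
[(array([403., 189.]), array([465.7, 279.3,  47. ,  25.1,  13.2]))]
```

>>> servo_tool:
  travel:
    - [-55, 5, 0]
    - [-110, 9, 0]
    - [-166, 14, 0]
    - [-221, 18, 0]
    - [-276, 23, 0]
    - [-331, 28, 0]
    - [-386, 32, 0]
    - [-386, 32, 0]
  twist:
    - [0, 0, 3.5]
    - [0, 0, 7]
    - [0, 0, 10.5]
    - [0, 0, 14]
    - [0, 0, 17.5]
    - [0, 0, 21]
    - [0, 0, 24.5]
    - [0, 0, 24.5]
  claw: [0, 0, 0, 0, 0, 0, 0, 0]

```text
time: 26.92
tcp_pos: [0.6214, -0.0753, 0.0723]
eef_rot: [2.337, 2.096, -0.008]
force: [-0.1, -0.3, -0.3]
grip_width: 0.0536
```

>>> servo_tool:
  travel:
    - [0, 0, 20]
    - [0, 0, 32]
    - [0, 0, 32]
    - [0, 0, 32]
  twist:
    - [0, 0, 0]
    - [0, 0, 0]
    - [0, 0, 0]
    - [0, 0, 0]
  claw: [0, 0, 0, 0]

```text
time: 27.42
tcp_pos: [0.6217, -0.0665, 0.0428]
eef_rot: [2.327, 2.111, 0.001]
force: [-0.0, -0.2, 0.5]
grip_width: 0.0536
```

```bash
python3 -c "
from h import *
where(); P=sw(0,-84); plan((P[0]+.7,P[1],22,-5.6))"
```

```text
t 27.43 p [621.7 -66.5  42.8] yaw -5.56 z [ 0.  0. -1.] F [-0.  -0.2  0.5] w 53.6
travel [[-0.2, 0.9, 20.8]] 
twist [[0.0, -0.0, 0.0]] 1
```

>>> servo_tool:
  travel:
    - [0, 0.5, 8]
    - [0, 0.5, 14]
    - [0, 0.5, 18]
    - [0, 0.5, 21]
    - [0, 0.5, 21]
  twist:
    - [0, 0, 0]
    - [0, 0, 0]
    - [0, 0, 0]
    - [0, 0, 0]
    - [0, 0, 0]
  claw: [0, 0, 0, 0, 0]

```text
time: 28.05
tcp_pos: [0.6219, -0.0672, 0.0214]
eef_rot: [-2.327, -2.11, 0.0]
force: [-0.0, 0.1, -0.5]
grip_width: 0.0538
```

```bash
python3 -c "
from h import *
where(); P=sw(0,-84); plan((P[0]+.7,P[1],12.9,-5.6))"
```

```text
t 28.05 p [621.9 -67.2  21.4] yaw -5.61 z [-0.  0. -1.] F [-0.   0.1 -0.5] w 53.8
travel [[0.4, 0.6, 8.5]] 
twist [[-0.0, -0.0, -0.0]] 1
```

>>> servo_tool:
  travel:
    - [0, 0.5, 5]
    - [0, 0.5, 8]
    - [0, 0.5, 8.7]
    - [0, 0.5, 8.7]
    - [0, 0.5, 8.7]
    - [0, 0.5, 8.7]
  twist:
    - [0, 0, 0]
    - [0, 0, 0]
    - [0, 0, 0]
    - [0, 0, 0]
    - [0, 0, 0]
    - [0, 0, 0]
  claw: [0, 0, 0, 0, 0.72, 0.72]

```text
time: 28.8
tcp_pos: [0.6227, -0.0672, 0.0131]
eef_rot: [2.327, 2.11, 0.001]
force: [0.2, -0.7, 0.4]
grip_width: 0.0658
```

>>> servo_tool:
  travel:
    - [0, 0, 0]
    - [0, 0, 0]
    - [0, 0, -30]
    - [0, 0, -60]
    - [0, 0, -60]
  twist:
    - [0, 0, 0]
    - [0, 0, 0]
    - [0, 0, 0]
    - [0, 0, 0]
    - [0, 0, 0]
  claw: [0.72, 0.72, 0.72, 0.72, 0.72]

```text
time: 29.42
tcp_pos: [0.6245, -0.0672, 0.0755]
eef_rot: [2.325, 2.107, 0.007]
force: [0.2, 0.3, -0.0]
grip_width: 0.0671
```

>>> servo_tool:
  travel:
    - [-30, 0, 0]
    - [-66, -1, 0]
    - [-66, -1, 30]
    - [-66, -1, 55]
    - [-66, -1, 60]
    - [-66, -1, 60]
  twist:
    - [0, 0, 0]
    - [0, 0, 0]
    - [0, 0, 0]
    - [0, 0, 0]
    - [0, 0, 0]
    - [0, 0, 0]
  claw: [0.4, 0, 0, 0, 0, 0]

```text
time: 30.18
tcp_pos: [0.6149, -0.1326, 0.0126]
eef_rot: [-2.326, -2.11, 0.001]
force: [0.2, -0.5, 0.1]
grip_width: 0.0114
```

```bash
python3 -c "
from h import *
where(); plan((*sw(0,-12),13,-5.6)); c=read_camera('top');print(blobs(c,'green',.02),blobs(c,'yellow',.02))
d=read_camera('scene'); print(blobs(d,'green',.02),blobs(d,'yellow',.02))"
```

```text
t 30.18 p [ 614.9 -132.6   12.6] yaw -5.59 z [-0.001  0.    -1.   ] F [ 0.2 -0.5  0.1] w 11.4
travel [[46.0, 0.3, -0.1], [92.0, 0.5, -0.3], [138.1, 0.8, -0.4]] 
twist [[-0.0, -0.0, 0.0], [-0.0, -0.0, 0.0], [-0.0, -0.0, 0.0]] 3
[(array([296., 175.]), array([620.7, -66.8,  45. ,  54.4,  84.4]))] [(array([236., 168.]), array([637. ,  80.4,  45.7,  40.4,  84.1]))]
[(array([265., 243.]), array([626.5, -66.5,  39.6,  48.4,  85.2]))] [(array([323., 252.]), array([635.7,  81.4,  41.9,  37. ,  84.7]))]
```

>>> servo_tool:
  travel:
    - [0, 0, 0]
    - [15, 0.3, 0]
    - [30, 0.5, 0]
    - [45, 0.5, 0]
    - [60, 0.5, 0]
    - [80, 0.5, 0]
    - [100, 0.5, 0]
    - [118, 0.5, 0]
  twist:
    - [0, 0, 0]
    - [0, 0, 0]
    - [0, 0, 0]
    - [0, 0, 0]
    - [0, 0, 0]
    - [0, 0, 0]
    - [0, 0, 0]
    - [0, 0, 0]
  claw: [0, 0, 0, 0, 0, 0, 0, 0]

```text
time: 31.28
tcp_pos: [0.6271, -0.0134, 0.013]
eef_rot: [-2.326, -2.111, -0.001]
force: [-0.1, 0.2, 0.1]
grip_width: 0.0003
```

>>> servo_tool:
  travel:
    - [7, 0, 0]
    - [12, 0, 0]
    - [15, 0, 0]
    - [17, 0, 0]
    - [19, 0, 0]
    - [20, 0, 0]
    - [21, 0, 0]
    - [21, 0, 0]
  twist:
    - [0, 0, 0]
    - [0, 0, 0]
    - [0, 0, 0]
    - [0, 0, 0]
    - [0, 0, 0]
    - [0, 0, 0]
    - [0, 0, 0]
    - [0, 0, 0]
  claw: [0, 0, 0, 0, 0, 0, 0, 0]

```text
time: 32.28
tcp_pos: [0.6289, 0.0045, 0.0129]
eef_rot: [2.328, 2.109, -0.002]
force: [-0.3, -2.1, 0.1]
grip_width: 0.0006
```

>>> servo_tool:
  travel:
    - [0.8, 0, 0]
    - [1.6, 0, 0]
    - [2, 0, 0]
    - [2, 0, 0]
  twist:
    - [0, 0, 0]
    - [0, 0, 0]
    - [0, 0, 0]
    - [0, 0, 0]
  claw: [0, 0, 0, 0]

```text
time: 32.78
tcp_pos: [0.6289, 0.0045, 0.013]
eef_rot: [2.328, 2.107, -0.005]
force: [-0.8, -5.3, 2.5]
grip_width: 0.0003
```

>>> servo_tool:
  travel:
    - [-6, 0, 0]
    - [-8, 0, 0]
    - [-8, 0, -50]
    - [-8, 0, -110]
    - [40, 0, -130]
    - [100, 0, -130]
    - [150, 0, -130]
    - [150, 0, -130]
  twist:
    - [0, 0, 0]
    - [0, 0, 0]
    - [0, 0, 0]
    - [0, 0, 0]
    - [0, 0, 0]
    - [0, 0, 0]
    - [0, 0, 0]
    - [0, 0, 0]
  claw: [0, 0, 0, 0, 0.6, 0.6, 0.6, 0.6]

```text
time: 33.78
tcp_pos: [0.6424, 0.1661, 0.1433]
eef_rot: [-2.312, -2.119, -0.008]
force: [0.2, 0.1, 0.2]
grip_width: 0.0361
```

Run:
```python
from h import *
where()
for n in('top','scene'):
    c=read_camera(n); print(n,[b for b in blobs(c,'wood',.014,100) if 350<b[1][0]<540 and abs(b[1][1])<150])
    if n=='top': a=cv2.resize(c['img'][220:280,220:320],(600,360),interpolation=2)
    else: b=cv2.resize(c['img'][165:225,250:350],(600,360),interpolation=2)
    # ridge: paler
    h=cv2.cvtColor(c['img'],cv2.COLOR_RGB2HSV); print(n,h[250,265] if n=='top' else h[185,299])
cv2.imwrite('pics/sb.png',np.vstack([a,b])[:600,:,::-1])
```

```text
t 33.77 p [642.4 166.1 143.3] yaw -4.98 z [-0.     0.008 -1.   ] F [0.2 0.1 0.2] w 36.1
top [(array([216., 258.]), array([395.9, 106. , 340. , 227.9,  19.2]))]
top [  4 166 117]
scene [(array([298., 193.]), array([457.2,  11.5,  54.3,  65.3,  13.5]))]
scene [ 16 104 140]
```

View pics/sb.png

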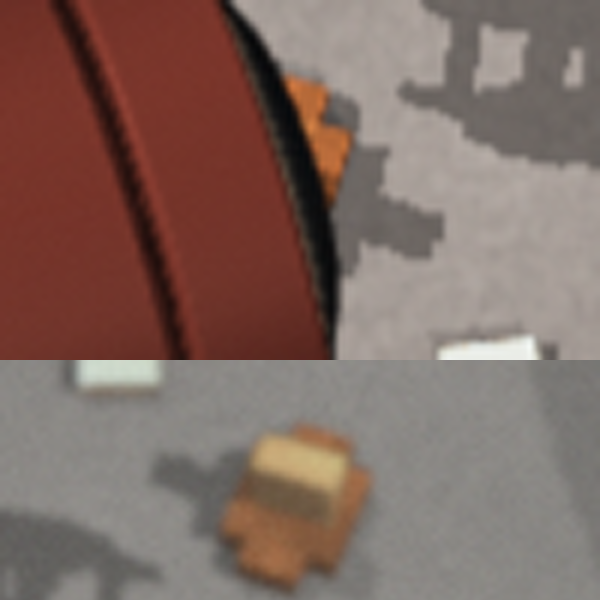

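Run:
```python
from h import *
for n,bx,f,tag in(('top',(245,228,290,275),'pics/top0.png','old'),('scene',(280,170,320,210),None,'now'),('scene',(280,170,320,210),'pics/scene0.png','old')):
    c=read_camera(n)
    if f: c['img']=cv2.imread(f)[:,:,::-1].copy()
    m=np.zeros(c['img'].shape[:2],np.uint8); x0,y0,x1,y1=bx
    h=cv2.cvtColor(c['img'],cv2.COLOR_RGB2HSV).astype(int)[y0:y1,x0:x1]
    V,S,H=h[...,2],h[...,1],h[...,0]
    r=((V>165)&(S>70)&(H<25)).astype(np.uint8)
    body=((S>95)&(H<20)).astype(np.uint8)
    for nm,mm,z in(('ridge',r,.046),('body',body,.014)):
        k=max(cv2.findContours(mm,0,cv2.CHAIN_APPROX_NONE)[0],key=cv2.contourArea)
        W=(ray(c,k[:,0,0]+x0,k[:,0,1]+y0,z)[:,:2]*1000).astype(np.float32)
        print(n,tag,nm,cv2.contourArea(k),np.round(np.r_[cv2.minAreaRect(W)[0],cv2.minAreaRect(W)[1],cv2.minAreaRect(W)[2]],1))
```

```text
top old ridge 103.5 [441.6   8.3  37.   20.2  75.5]
top old body 667.0 [438.9   8.1  56.9  84.2  74.7]
scene now ridge 74.5 [442.7  10.2  40.7  21.5  73.2]
scene now body 397.0 [446.4   8.6  54.9  85.6  72.1]
scene old ridge 34.0 [443.7   9.9  33.4  13.3  73.2]
scene old body 395.0 [445.9   8.3  54.2  84.8  72.1]
```

```bash
python3 -c "
from h import *
where(); plan((*sw(0.3,-35),60,-5.6),(*sw(0.3,-35),16,-5.6))"
```

```text
t 34.02 p [644.3 154.4 142.8] yaw -5.77 z [-0.    -0.001 -1.   ] F [-0.4  0.6  0.4] w 53.9
travel [[-43.3, 0.1, 20.7], [-86.6, 0.1, 41.5], [-130.0, 0.2, 62.2], [-173.3, 0.2, 83.0], [-173.2, 0.2, 127.0]] 
twist [[-0.0, 0.0, -0.0], [-0.0, 0.0, -0.1], [-0.0, 0.1, -0.1], [-0.0, 0.1, -0.2], [-0.0, 0.1, -0.2]] 5
```

>>> servo_tool:
  travel:
    - [-43, 0, 10]
    - [-87, 0, 30]
    - [-130, 0, 50]
    - [-173, 0, 70]
    - [-173, 0, 85]
    - [-173, 0, 90]
    - [-173, 0, 90]
    - [-173, 0, 90]
  twist:
    - [0, 0, 0]
    - [0, 0, 0]
    - [0, 0, 0]
    - [0, 0, 0]
    - [0, 0, 0]
    - [0, 0, 0]
    - [0, 0, 0]
    - [0, 0, 0]
  claw: [0, 0, 0, 0, 0, 0, 0, 0]

```text
time: 35.02
tcp_pos: [0.6278, -0.0138, 0.0538]
eef_rot: [2.325, 2.112, 0.003]
force: [0.5, 0.3, 0.1]
grip_width: 0.0003
```

>>> servo_tool:
  travel:
    - [0, 0, 0]
    - [0, 0, 20]
    - [0, 0, 36]
    - [0, 0, 36]
    - [0, 0, 36]
  twist:
    - [0, 0, 0]
    - [0, 0, 0]
    - [0, 0, 0]
    - [0, 0, 0]
    - [0, 0, 0]
  claw: [0, 0, 0, 0, 0]

```text
time: 35.65
tcp_pos: [0.6275, -0.0153, 0.0173]
eef_rot: [2.327, 2.11, 0.001]
force: [-0.4, 0.5, 0.1]
grip_width: 0.0004
```

>>> servo_tool:
  travel:
    - [0, 1, 0]
    - [0, 2, 0]
    - [0, 3, 0]
    - [0, 4, 0]
    - [0, 5, 0]
    - [0, 6, 0]
    - [0, 7, 0]
    - [0, 7, 0]
  twist:
    - [0, 0, 0]
    - [0, 0, 0]
    - [0, 0, 0]
    - [0, 0, 0]
    - [0, 0, 0]
    - [0, 0, 0]
    - [0, 0, 0]
    - [0, 0, 0]
  claw: [0, 0, 0, 0, 0, 0, 0, 0]

```text
time: 36.65
tcp_pos: [0.6341, -0.0161, 0.017]
eef_rot: [2.327, 2.11, 0.0]
force: [0.5, -1.0, -0.3]
grip_width: 0.0004
```

```bash
python3 -c "
from h import *
where()"
```

```text
t 36.65 p [634.1 -16.1  17. ] yaw -5.61 z [ 0.  0. -1.] F [ 0.5 -1.  -0.3] w 0.4
```

>>> servo_tool:
  travel:
    - [0, 1, 0]
    - [0, 2, 0]
    - [0, 3, 0]
    - [0, 4, 0]
    - [0, 5, 0]
    - [0, 6, 0]
    - [0, 6, 0]
  twist:
    - [0, 0, 0]
    - [0, 0, 0]
    - [0, 0, 0]
    - [0, 0, 0]
    - [0, 0, 0]
    - [0, 0, 0]
    - [0, 0, 0]
  claw: [0, 0, 0, 0, 0, 0, 0]

```text
time: 37.52
tcp_pos: [0.6349, -0.0162, 0.0168]
eef_rot: [-2.322, -2.106, 0.013]
force: [-10.0, 0.4, 8.8]
grip_width: 0.0004
```

```bash
python3 -c "
from h import *
where()"
```

```text
t 37.52 p [634.9 -16.2  16.8] yaw -5.59 z [-0.011 -0.    -1.   ] F [-10.    0.4   8.8] w 0.4
```

>>> servo_tool:
  travel:
    - [0, -6, 0]
    - [0, -12, 0]
    - [0, -16, 0]
    - [0, -19, 0]
    - [0, -21, 0]
    - [0, -22, 0]
    - [0, -23, 0]
    - [0, -23, 0]
  twist:
    - [0, 0, 0]
    - [0, 0, 0]
    - [0, 0, 0]
    - [0, 0, 0]
    - [0, 0, 0]
    - [0, 0, 0]
    - [0, 0, 0]
    - [0, 0, 0]
  claw: [0, 0, 0, 0, 0, 0, 0, 0]

```text
time: 38.52
tcp_pos: [0.6204, -0.0148, 0.0175]
eef_rot: [2.325, 2.107, 0.009]
force: [6.5, -1.2, -3.6]
grip_width: 0.0001
```

>>> servo_tool:
  travel:
    - [0, -1, 0]
    - [0, -2, 0]
    - [0, -3, 0]
    - [0, -3, 0]
  twist:
    - [0, 0, 0]
    - [0, 0, 0]
    - [0, 0, 0]
    - [0, 0, 0]
  claw: [0, 0, 0, 0]

```text
time: 39.02
tcp_pos: [0.6204, -0.0147, 0.0179]
eef_rot: [2.322, 2.104, 0.016]
force: [10.1, -0.7, -7.1]
grip_width: 0.0005
```

>>> servo_tool:
  travel:
    - [0, 6, 0]
    - [0, 10, 0]
    - [0, 10, -50]
    - [0, 10, -90]
    - [0, 10, -90]
  twist:
    - [0, 0, 0]
    - [0, 0, 0]
    - [0, 0, 0]
    - [0, 0, 0]
    - [0, 0, 0]
  claw: [0, 0, 0, 0.3, 0.7]

```text
time: 39.65
tcp_pos: [0.6255, -0.0146, 0.1103]
eef_rot: [2.325, 2.108, 0.006]
force: [0.8, 0.2, -0.6]
grip_width: 0.0159
```

```bash
python3 -c "
from h import *
where(); plan((442,9,75,-15.2))"
```

```text
t 39.65 p [625.5 -14.6 110.3] yaw -5.6 z [ 0.005  0.    -1.   ] F [ 0.8  0.2 -0.6] w 15.9
travel [[1.4, -46.3, 8.6], [2.8, -92.6, 17.2], [4.2, -138.8, 25.8], [5.6, -185.1, 34.4]] 
twist [[0.1, -0.0, 2.4], [0.1, -0.0, 4.8], [0.2, -0.1, 7.2], [0.3, -0.1, 9.6]] 4
```

>>> servo_tool:
  travel:
    - [1, -46, 0]
    - [3, -93, 10]
    - [4, -139, 20]
    - [5.5, -185, 34]
    - [5.5, -185, 34]
    - [5.5, -185, 34]
    - [5.5, -185, 34]
  twist:
    - [0, 0, 2.4]
    - [0, 0, 5]
    - [0, 0, 7.2]
    - [0, 0, 9.6]
    - [0, 0, 9.6]
    - [0, 0, 9.6]
    - [0, 0, 9.6]
  claw: [0.7, 0.7, 0.7, 0.7, 0.7, 0.7, 0.7]

```text
time: 40.52
tcp_pos: [0.4418, 0.0084, 0.073]
eef_rot: [2.496, 1.907, 0.002]
force: [-0.8, 0.7, -0.3]
grip_width: 0.0648
```

```bash
python3 -c "
from h import *
where(); plan((442,9,19,-15.2)); c=read_camera('scene'); save(c,'sb2',(260,140,340,220),6)"
```

```text
t 40.52 p [441.8   8.4  73. ] yaw -15.24 z [ 0.001  0.    -1.   ] F [-0.8  0.7 -0.3] w 64.8
travel [[0.6, -0.1, 54.0]] 
twist [[0.1, -0.0, -0.0]] 1
```

View pics/sb2.png

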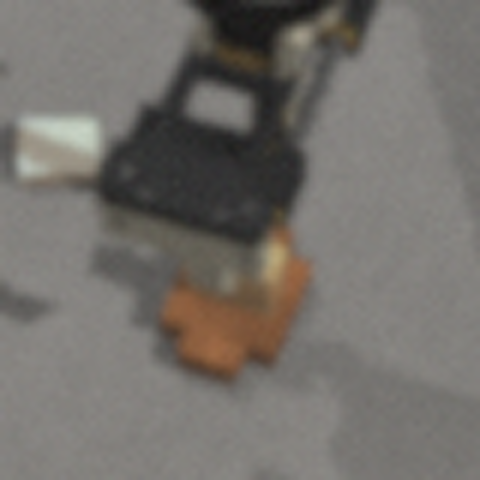

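>>> servo_tool:
  travel:
    - [0.5, 0, 25]
    - [0.5, 0, 45]
    - [0.5, 0, 53]
    - [0.5, 0, 53]
    - [0.5, 0, 53]
    - [0.5, 0, 53]
    - [0.5, 0, 53]
    - [0.5, 0, 53]
  twist:
    - [0, 0, 0]
    - [0, 0, 0]
    - [0, 0, 0]
    - [0, 0, 0]
    - [0, 0, 0]
    - [0, 0, 0]
    - [0, 0, 0]
    - [0, 0, 0]
  claw: [0.7, 0.7, 0.7, 0.7, 0, 0, 0, 0]
  force: 30

```text
time: 41.58
tcp_pos: [0.4408, 0.0089, 0.0202]
eef_rot: [2.496, 1.908, 0.001]
force: [0.4, -0.1, 0.2]
grip_width: 0.0298
```

>>> servo_tool:
  travel:
    - [0, 0, 0]
    - [0, 0, 0]
    - [0, 0, 0]
    - [0, 0, -20]
    - [0, 0, -50]
    - [0, 0, -60]
    - [0, 0, -60]
  twist:
    - [0, 0, 0]
    - [0, 0, 0]
    - [0, 0, 0]
    - [0, 0, 0]
    - [0, 0, 0]
    - [0, 0, 0]
    - [0, 0, 0]
  claw: [0, 0, 0, 0, 0, 0, 0]

```text
time: 42.45
tcp_pos: [0.4408, 0.0088, 0.0801]
eef_rot: [2.496, 1.907, 0.001]
force: [-1.1, 0.3, -0.5]
grip_width: 0.0195
```

```bash
python3 -c "
from h import *
where(); plan((622.4,-67.4,85,-5.6)); c=read_camera('top')
for n,bx,z in (('top',(245,220,300,285),.074),('scene',(270,150,330,210),.074)):
    c=read_camera(n); x0,y0,x1,y1=bx; h=cv2.cvtColor(c['img'],cv2.COLOR_RGB2HSV).astype(int)[y0:y1,x0:x1]
    m=((h[...,1]>95)&(h[...,0]<20)).astype(np.uint8); k=max(cv2.findContours(m,0,1)[0],key=cv2.contourArea)
    W=(ray(c,k[:,0,0]+x0,k[:,0,1]+y0,z)[:,:2]*1000).astype(np.float32); print(n,cv2.minAreaRect(W))
a=cv2.resize(read_camera('top')['img'][220:285,220:320],(500,325),interpolation=2)
b=cv2.resize(read_camera('scene')['img'][150:205,250:350],(500,275),interpolation=2)
cv2.imwrite('pics/sb3.png',np.vstack([a,b])[:,:,::-1])
"
```

```text
t 42.45 p [440.8   8.8  80.1] yaw -15.23 z [ 0.001  0.    -1.   ] F [-1.1  0.3 -0.5] w 19.5
travel [[-6.5, 48.8, -1.2], [-12.9, 97.6, -2.4], [-19.4, 146.4, -3.6], [-25.8, 195.2, -4.7]] 
twist [[0.0, -0.0, -2.4], [0.0, -0.0, -4.8], [0.0, -0.0, -7.2], [0.0, -0.0, -9.6]] 4
top ((437.8194580078125, -12.093338012695312), (126.31964874267578, 119.19860076904297), 1.6785200834274292)
scene ((458.6430969238281, 17.099658966064453), (40.76933670043945, 76.0000991821289), 40.24066162109375)
```

View pics/sb3.png

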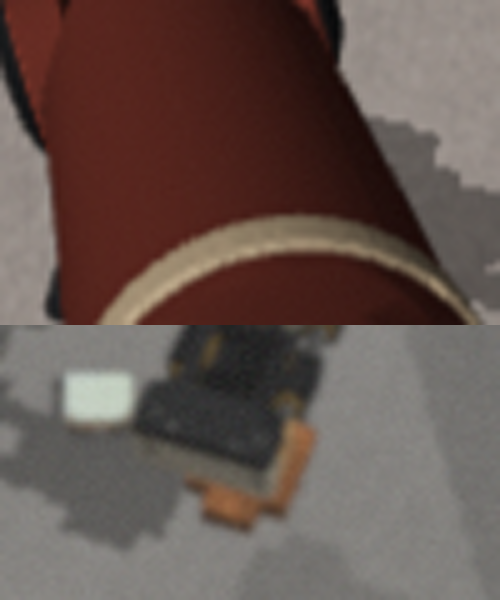

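```bash
python3 -c "
from h import *
c=read_camera('scene'); h=cv2.cvtColor(c['img'],cv2.COLOR_RGB2HSV).astype(int)
m=(h[...,1]>95)&(h[...,0]<20)
for v in range(178,194):
    print(v,''.join('#' if m[v,u] else '.' for u in range(280,320)))
t=np.radians(-15.23); e=np.array([np.cos(t),np.sin(t)]); n=np.array([-e[1],e[0]])
for zz in (.060,.074):
  for b in (-14.25,14.25):
    P=np.array([440.8,8.8])+42*e+b*n; print(zz,b,proj(c,[P[0]/1e3,P[1]/1e3,zz]).round(1))
"
```

```text
178 ...........................####.........
179 ...........................###..........
180 ..........................####..........
181 ........###...............###...........
182 .........#######..........###...........
183 ..........########.......####...........
184 ...........##########...####............
185 ...........#################............
186 ...........################.............
187 ...........###########..................
188 .............########...................
189 ................####....................
190 ........................................
191 ........................................
192 ........................................
193 ........................................
0.06 -14.25 [[289.6 188.2]]
0.06 14.25 [[299.8 191.4]]
0.074 -14.25 [[289.7 185.2]]
0.074 14.25 [[300.  188.4]]
```

>>> servo_tool:
  travel:
    - [-6, 49, -5]
    - [-13, 98, -5]
    - [-19, 146, -5]
    - [-26.5, 195, -5]
    - [-26.5, 195, 10]
    - [-26.5, 195, 25]
    - [-26.5, 195, 25]
    - [-26.5, 195, 25]
  twist:
    - [0, 0, -2.4]
    - [0, 0, -5]
    - [0, 0, -7.2]
    - [0, 0, -9.6]
    - [0, 0, -9.6]
    - [0, 0, -9.6]
    - [0, 0, -9.6]
    - [0, 0, -9.6]
  claw: [0, 0, 0, 0, 0, 0, 0, 0]

```text
time: 43.75
tcp_pos: [0.6213, -0.067, 0.0551]
eef_rot: [-2.326, -2.111, 0.0]
force: [0.9, -0.6, -1.5]
grip_width: 0.0197
```

```bash
python3 -c "
from h import *
where(); plan((622.4,-68.2,48,-5.6))"
```

```text
t 43.75 p [621.3 -67.   55.1] yaw -5.54 z [-0.001  0.    -1.   ] F [ 0.9 -0.6 -1.5] w 19.7
travel [[-1.1, 1.2, 7.1]] 
twist [[-0.0, -0.0, 0.1]] 1
```

>>> servo_tool:
  travel:
    - [-1, 1.2, 3]
    - [-1, 1.2, 5]
    - [-1, 1.2, 7]
    - [-1, 1.2, 8.5]
    - [-1, 1.2, 10]
    - [-1, 1.2, 10]
  twist:
    - [0, 0, 0]
    - [0, 0, 0]
    - [0, 0, 0]
    - [0, 0, 0]
    - [0, 0, 0]
    - [0, 0, 0]
  claw: [0, 0, 0, 0, 0, 0]

```text
time: 44.5
tcp_pos: [0.6232, -0.0689, 0.0481]
eef_rot: [2.326, 2.109, 0.0]
force: [-4.4, 0.0, 14.3]
grip_width: 0.02
```

```bash
python3 -c "
from h import *
where(); print(get_state()['ft_torque']);plan((622.4,-68.2,29,-5.6))"
```

```text
t 44.5 p [623.2 -68.9  48.1] yaw -5.61 z [ 0.001 -0.001 -1.   ] F [-4.4  0.  14.3] w 20.0
[-0.15426345  1.13173246  0.00571668]
travel [[0.7, -0.9, 19.1]] 
twist [[0.1, 0.1, -0.0]] 1
```

```bash
python3 -c "
from h import *
c=read_camera('scene'); save(c,'ins1',(225,205,305,265),8)
t=np.radians(-5.6)
"
```

```text
(no output)
```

View pics/ins1.png

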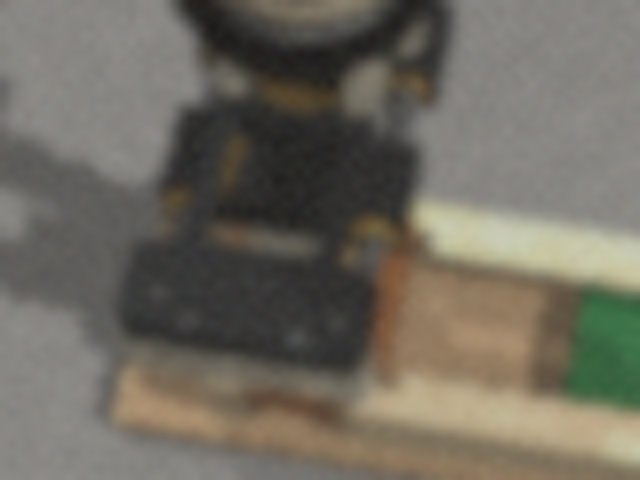

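```bash
python3 -c "
from h import *
c=read_camera('scene'); t=np.radians(-5.6)
q=ray(c,[255.6,267.5],[253.8,255.6],.035)[:,:2]*1000
print([np.round(np.array([[np.cos(t),np.sin(t)],[-np.sin(t),np.cos(t)]])@(p-[622.4,-67.4]),1) for p in q])"
```

```text
[array([ 43.9, -14.1]), array([43.2, 16. ])]
```

>>> servo_tool:
  travel:
    - [0, 0, -4]
    - [1.6, -0.8, -4]
    - [1.6, -0.8, -2]
    - [1.6, -0.8, 0]
    - [1.6, -0.8, 1.5]
    - [1.6, -0.8, 1.5]
  twist:
    - [0, 0, 0]
    - [0, 0, 0]
    - [0, 0, 0]
    - [0, 0, 0]
    - [0, 0, 0]
    - [0, 0, 0]
  claw: [0, 0, 0, 0, 0, 0]

```text
time: 45.35
tcp_pos: [0.6221, -0.0673, 0.0431]
eef_rot: [-2.327, -2.11, 0.001]
force: [-0.6, 0.6, -1.8]
grip_width: 0.02
```

```bash
python3 -c "
from h import *
where(); print(get_state()['ft_torque'])"
```

```text
t 45.35 p [622.1 -67.3  43.1] yaw -5.61 z [-0.001  0.    -1.   ] F [-0.6  0.6 -1.8] w 20.0
[-0.05244249 -0.04372971  0.00942981]
```

>>> servo_tool:
  travel:
    - [0, 0, 3]
    - [0, 0, 6]
    - [0, 0, 9]
    - [0, 0, 12]
    - [0, 0, 14]
    - [0, 0, 15]
    - [0, 0, 15.5]
    - [0, 0, 15.5]
  twist:
    - [0, 0, 0]
    - [0, 0, 0]
    - [0, 0, 0]
    - [0, 0, 0]
    - [0, 0, 0]
    - [0, 0, 0]
    - [0, 0, 0]
    - [0, 0, 0]
  claw: [0, 0, 0, 0, 0, 0, 0, 0]

```text
time: 46.35
tcp_pos: [0.6224, -0.0672, 0.0282]
eef_rot: [2.327, 2.11, 0.0]
force: [-0.0, 1.7, 0.2]
grip_width: 0.0195
```

>>> servo_tool:
  travel:
    - [0, 0, 0.6]
    - [0, 0, 1.2]
    - [0, 0, 1.2]
  twist:
    - [0, 0, 0]
    - [0, 0, 0]
    - [0, 0, 0]
  claw: [0, 0, 0]

```text
time: 46.72
tcp_pos: [0.6224, -0.0673, 0.0282]
eef_rot: [2.327, 2.11, 0.0]
force: [-2.3, 0.4, 7.7]
grip_width: 0.0199
```

>>> servo_tool:
  travel:
    - [0, 0, -1]
    - [0, 0, -1]
    - [0, 0, -1]
    - [0, 0, -1]
    - [0, 0, -1]
    - [0, 0, -40]
    - [0, 0, -90]
    - [0, 0, -90]
  twist:
    - [0, 0, 0]
    - [0, 0, 0]
    - [0, 0, 0]
    - [0, 0, 0]
    - [0, 0, 0]
    - [0, 0, 0]
    - [0, 0, 0]
    - [0, 0, 0]
  claw: [0, 0.6, 0.6, 0.6, 0.6, 0.6, 0.6, 0.6]

```text
time: 47.72
tcp_pos: [0.6256, -0.067, 0.1212]
eef_rot: [2.323, 2.105, 0.011]
force: [-0.2, 0.5, -0.3]
grip_width: 0.0556
```

>>> servo_tool:
  travel:
    - [-50, -20, -30]
    - [-100, -50, -60]
    - [-150, -80, -60]
    - [-200, -110, -60]
    - [-250, -140, -60]
    - [-300, -170, -60]
    - [-300, -170, -60]
  twist:
    - [0, 0, 0]
    - [0, 0, 0]
    - [0, 0, 0]
    - [0, 0, 0]
    - [0, 0, 0]
    - [0, 0, 0]
    - [0, 0, 0]
  claw: [0.6, 0.6, 0.6, 0.6, 0.6, 0.6, 0.6]

```text
time: 48.6
tcp_pos: [0.4183, -0.3548, 0.1752]
eef_rot: [-2.338, -2.095, 0.008]
force: [0.7, 0.2, 0.6]
grip_width: 0.0557
```

```bash
python3 -c "
from h import *
where(); c=read_camera('top');d=read_camera('scene')
a=cv2.resize(c['img'][135:210,195:335],(560,300),interpolation=2);b=cv2.resize(d['img'][210:285,235:375],(560,300),interpolation=2)
cv2.imwrite('pics/fin.png',np.vstack([a,b])[:,:,::-1])"
```

```text
t 48.6 p [ 418.3 -354.8  175.2] yaw -6.28 z [-0.005 -0.002 -1.   ] F [0.7 0.2 0.6] w 55.7
```

View pics/fin.png

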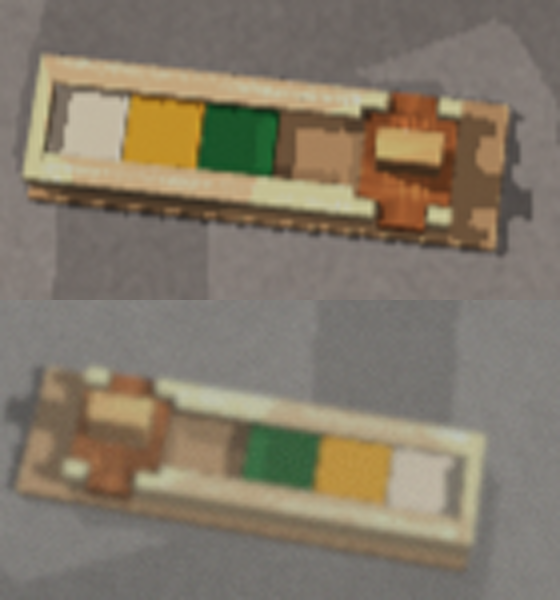

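The final view shows white, yellow and green packed from the end wall, with the block flat, its ears in the notches and grip up. There is no blue tile: the only blue thing seen is a cup at the picture's edge, scene (556,262).

```bash
python3 -c "
from h import *
where(); print(sign_off())"
```

```text
t 48.7 p [ 423.1 -349.2  175.8] yaw -5.71 z [-0.001  0.002 -1.   ] F [-0.5 -0.5  0. ] w 55.8
the job is handed in; nothing more can be done
None
```

The tiles on the bench (white, yellow, green) are in the setter in that order, the stop block is seated in the pocket, and I handed the job in at 48.7 s. The blue tile was absent, so I skipped it. The red tile and the smaller white one were look-alikes and I left them.

**Tiles:** Each one stopped dead under a push of 5–8 N. Their stopping points were 45.8 mm and 45.7 mm apart in world y, which matches 46 mm tiles touching.

**Stop block:** On the first try it caught on a wall top with 14 N. I lifted it, moved it 1.6 mm along the setter, and it dropped in freely. It then held at the expected height, 28.2 mm at the tool, under a 7.7 N press. The last pictures show it flat and square with its ears in the notches and grip up.

**Disagreements:** The two cameras differed by up to about 8 mm in x on the tiles. I centred the block by touching both slideway lips instead.

**Not checked:** I gave the jar, bowl and brush no contact by plan, but did not re-measure their positions at the end. The robot finished clear of everything.

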